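# Stand the tipped jar up and refill it with brass balls

## Robot

A 6-joint arm with a two-finger parallel gripper is mounted at the origin on the work surface. World frame = base frame: x ahead of the robot, y to its left, z up, the work surface at z = 0. Lengths are in m, angles in rad, forces in N, time in s.
With the tool pointing down it reaches from about 0.35 to 0.725 m from the base axis. Payload 4.3 kg.
Tool frame: the origin (TCP) lies midway between the tips of the shut fingers; the grasp point (between the pads) lies 19 mm behind it; z points along the fingers, y is the line along which they close (so a half turn about z gives the same grasp; the last joint's range is limited). The gripper opens to 85 mm and grips with 20 to 120 N. Pads are 22 mm wide; open, the fingers measure 114 mm over their backs; the gripper's body (76 mm by 85 mm) begins 54 mm behind the grasp point. The pads swing forward as they close: fully open they stand 13 mm farther back than shut.
Start: joints at [-1.328, 0.377, 0.081, 1.274, 0, 1.46], TCP at [0.199, -0.54, 0.211] pointing down, gripper open.
Joint ranges: [-2.72, 2.72], [-0.84, 1.66], [-1.02, 1.22], [-1.77, 2.12], [-1.37, 1.28], [-3.14, 3.14]. Speed limits (rad/s): [2.57, 2.57, 3.14, 3.14, 3.14, 3.14].

## Interface

Orientations are given as a unit quaternion [w, x, y, z].
In Python, from plant import bot gives the robot as it stands.
- The arm moves only by the shell command python3 -m inch 'ROWS' [FORCE]. ROWS is JSON, a list that holds one entry, the list of rows, each a list of 5 numbers: the opening, from -1 (shut) to 1 (fully open), then the shift along the tool's x, y, z each as a share of 12 cm, from -1 to 1, then the turn about the tool's z as a share of 2 pi rad, from -1 to 1. A call has 1 to 20 rows; each row shifts and turns the commanded pose from where the row before left it, along the tool's axes as they then stand; what a row does not reach is not made up. A row lasts 1/8 s, in which the tool goes at most 62.5 mm and 10.7 degrees, less where a joint would pass 70% of its speed; a pose out of reach is approached as far as the arm can. A call with a number of a shift or a turn outside -1 to 1 is refused whole. A call with a gripper value outside its range is refused whole. The fingers move at their own pace and stop on an object; FORCE is the grip in N (left out, the last holds). Time passes only in rows, so rows that do not move let the fingers close. It gives the time, the measured TCP pose, the force, the opening and the grip force at its end, in the units of the state.
- bot.observe(): the state, without advancing time (a new reading comes with each control period).
- bot.camera(name): name is "scene" or "side" or "wrist"; returns a dict with "color" (420x560x3 uint8, red, green, blue), "z_map" (420x560 float32, m along the optical axis (not along the pixel's ray), 0 where there is no reading), "vertical_fov" (degrees; the focal length in pixels is half the picture's height over the tangent of half this angle, whatever the lens; pixels are square), "cx", "cy" (the principal point, pixels), "R" (3x3) and "t" (3): a world point X has camera coordinates R X + t; the wrist camera has in their place "hand_eye" (4x4, takes a point from camera to tool coordinates, whose origin is the TCP and whose axes are the flange's). Camera axes: x right, y down, z forward; pixel columns grow to the right and rows downward; lengths in m; the calibration is good to about 2 mm. A picture is of the moment at which its call begins: read the wrist's pose just before it.
- bot.job_done(): hands the job in; it is judged then, once.
Trained networks look in a picture, given as the dict that the camera call returned (one of the last four; its "shot" number tells which), for a name from the list of things; names that differ only in an ending like _2 or _b are one class to them, and where a whole thing is asked for, a point or a joint stands for the part that bears it (a point fixed in the world has none). Each returns a list of dicts, best first, with "score" (0 to 1); they miss things now and then, are a little off and sometimes report something else, mostly with a low value. They report only what shows in the picture. A call takes as long as a camera call. They do not tell look-alikes from the thing itself.
- bot.boxes_of(picture, name): "position" ([x, y, z] in m, in world coordinates, good to about 4 mm: the middle of the surface that is visible of it).
- bot.trace(picture, name): "mask" (420x560 bool, what is visible of it).
- bot.mark_of(picture, name): "position" ([x, y, z] in m, in world coordinates, good to about 4 mm: a listed point, or the origin of a listed thing).
The state is a dict: "clock": time; "joints": joint angles; "joint_velocities": joint speeds; "effort": joint torques, N m; "tool_pos": TCP position; "ee_rot": TCP orientation; "force": force on the tool from outside, world axes, zero at the start; "wrist_torque": the same for the moment, N m; "gripper_width": opening from 0.0 (shut) to 1.0 (fully open); "grip_force": force on a finger pad.
Only numpy, scipy, OpenCV 4.12 (cv2) and the standard library are available. Lean on these libraries where they do the work, as an engineer would, in place of code of your own. Each camera call takes 0.05 s, during which the arm holds its last target. There are 200 camera calls.

## Task

The blue jar has tipped over in the stock tray. Stand it upright in its gap in the tray between the two stock jars and let go of it; then pick up the orange cup and pour all six brass balls from it into the blue jar. Put the empty cup back upright on its mat, and do not knock over or shove aside the stock jars, the carton or the spray can.

Things in the scene. Friction and masses are not known exactly. Their poses are not given: they have to be found in the camera images.
- jar: open blue plastic jar, a straight cylinder of 64 mm outside diameter on a 64 x 64 mm square foot 5 mm thick, 80 mm tall, 3 mm wall, 5 mm bottom, 90 g. It starts tipped over, lying along the tray. Origin: centre of its underside; its z axis runs along the jar towards the mouth
- jar_rim (a point): centre of the blue jar's mouth, 80 mm from its underside
- cup: open orange plastic cup holding the six brass balls: straight sides of 54 mm outside diameter up to 36 mm above its underside, then flaring to 64 mm diameter at the rim, 60 mm up; 3 mm wall, 5 mm bottom, 80 g empty. Stands upright on the mat. Origin: centre of its underside; z towards the mouth
- mat: black square rubber mat, 160 x 160 mm, 4 mm thick, fixed on the counter; the cup's place. Origin: centre of its underside
- tray: fixed shallow stock tray with a white floor and black edges, 88 x 360 mm: a lane along its y axis, 80 mm wide inside, floor 4 mm thick, edges 4 mm thick and 12 mm high (8 mm above the floor of the tray). Origin: centre of its underside. The blue jar's place is the gap around its middle, between the two stock jars
- stock_a: closed full black jar with a yellow lid, 66 mm diameter, 76 mm tall, 350 g, standing in the tray about 125 mm to the +y side of its middle. Origin: centre of its underside
- stock_b: the same with a red lid, about 125 mm to the -y side of the tray's middle. Origin: centre of its underside
- carton: small cardboard carton, 60 x 100 x 45 mm; a bystander. Origin: centre of its underside
- spray_can: can with a yellow label, 62 mm diameter, 190 mm tall; a bystander. Origin: centre of its underside
- ball0: brass ball for a ball valve, 18 mm diameter, 22 g, with a dark spot at either end of its bore; one of six alike, in the cup at the start. Origin: its centre
- ball1: brass ball for a ball valve, 18 mm diameter, 22 g, with a dark spot at either end of its bore; one of six alike, in the cup at the start. Origin: its centre
- ball2: brass ball for a ball valve, 18 mm diameter, 22 g, with a dark spot at either end of its bore; one of six alike, in the cup at the start. Origin: its centre
- ball3: brass ball for a ball valve, 18 mm diameter, 22 g, with a dark spot at either end of its bore; one of six alike, in the cup at the start. Origin: its centre
- ball4: brass ball for a ball valve, 18 mm diameter, 22 g, with a dark spot at either end of its bore; one of six alike, in the cup at the start. Origin: its centre
- ball5: brass ball for a ball valve, 18 mm diameter, 22 g, with a dark spot at either end of its bore; one of six alike, in the cup at the start. Origin: its centre
Not all that is in view belongs to the job. Leave any pink or turquoise look-alike of the jar alone.

How it is judged:
By the outcome, as a careful person would: the job done as asked, in the order asked, and still so for the second after the job is handed in, with the robot touching nothing.
It also fails if it takes over 72 s, if anything falls off the work surface, if the arm or the gripper's body presses on something with over 40 N, if the wrist force passes 120 N, or if a joint passes its speed limit or range.

## Working session

There is one attempt and no reset: what is moved stays moved. The work goes in short steps, Python scripts to look and compute and a shell command to move; the robot and the scene stay as the last step left them, time stands still between calls to the robot, and variables do not carry over. Pictures are saved under pics/ and viewed, at most 10 in all, crops included, and the job is handed in when it is done.

```bash
ls; mkdir -p pics; cat > h.py <<'E'
import numpy as np, cv2
from plant import bot
np.set_printoptions(precision=4,suppress=True)
def cam(n): return bot.camera(n)
def K(p):
    f=p["color"].shape[0]/2/np.tan(np.radians(p["vertical_fov"])/2); return f
def cloud(p):
    f=K(p);z=p["z_map"];v,u=np.mgrid[:420,:560]
    c=np.stack([(u-p["cx"])/f*z,(v-p["cy"])/f*z,z],-1)
    return (c-p["t"])@np.array(p["R"])  # R^T(c-t)
def save(p,n): cv2.imwrite(f"pics/{n}.png",p["color"][...,::-1])
E
python3 - <<'E'
from h import *
s=bot.observe(); print(s)
for n in("scene","side"):
    p=cam(n);save(p,n)
    for o in("jar","jar_rim","cup","mat","tray","stock_a","carton","spray_can"):
        print(n,o,[(np.round(d["position"],3).tolist(),round(d["score"],2)) for d in bot.mark_of(p,o)])
p=cam("scene");q=cam("side")
cv2.imwrite("pics/both.png",np.hstack([p["color"],q["color"]])[:,:,::-1])
E
```

```text
pics
{'clock': 0.0, 'joints': array([-1.3283,  0.3781,  0.0796,  1.2744, -0.    ,  1.4605]), 'joint_velocities': array([ 0.0015, -0.0009,  0.0013, -0.    ,  0.0005,  0.0004]), 'effort': array([ -0.0007, -46.3608,  26.9874,   0.0209,  -0.0002,  -0.    ]), 'tool_pos': array([ 0.1985, -0.5389,  0.2095]), 'ee_rot': array([-0.001 ,  0.9845,  0.1755, -0.0001]), 'force': array([-0.6142,  0.7067, -0.7436]), 'wrist_torque': array([ 0.0349, -0.0094, -0.028 ]), 'grip_force': 0.0, 'gripper_width': 0.9986014669881353}
scene jar [([0.347, -0.205, 0.03], 0.78), ([0.739, -0.265, 0.035], 0.71)]
scene jar_rim [([0.425, -0.179, 0.033], 0.85), ([0.664, -0.248, 0.035], 0.64), ([0.549, -0.222, 0.041], 0.56)]
scene cup [([0.546, 0.172, 0.004], 0.97), ([0.547, 0.176, -0.002], 0.58), ([0.566, -0.062, 0.003], 0.54)]
scene mat [([0.546, 0.176, -0.001], 0.76)]
scene tray [([0.549, -0.186, -0.002], 0.71)]
scene stock_a [([0.565, -0.062, 0.0], 0.74), ([0.525, -0.316, 0.001], 0.64)]
scene carton [([0.749, -0.028, 0.001], 0.57)]
scene spray_can []
side jar [([0.349, -0.207, 0.03], 0.87), ([0.558, -0.143, 0.038], 0.8), ([0.746, -0.257, 0.034], 0.56)]
side jar_rim [([0.548, -0.222, 0.037], 0.82), ([0.667, -0.249, 0.036], 0.64), ([0.421, -0.175, 0.027], 0.59)]
side cup [([0.546, 0.168, 0.008], 0.61)]
side mat [([0.542, 0.177, 0.003], 0.75)]
side tray [([0.548, -0.189, -0.001], 0.97), ([0.553, 0.158, 0.03], 0.35)]
side stock_a [([0.525, -0.321, 0.003], 0.78), ([0.572, -0.064, 0.007], 0.75)]
side carton [([0.751, -0.031, 0.0], 0.89)]
side spray_can [([0.58, -0.58, -0.0], 0.89)]
```

View pics/scene.png

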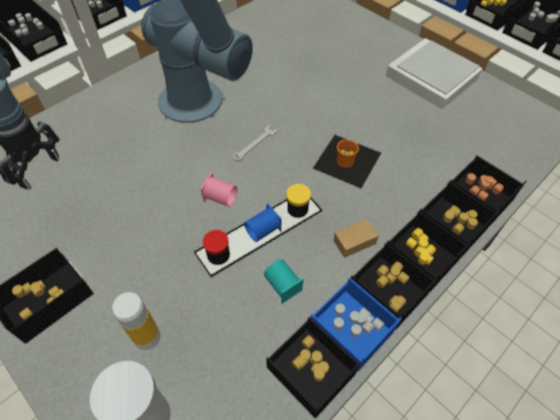

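View pics/side.png

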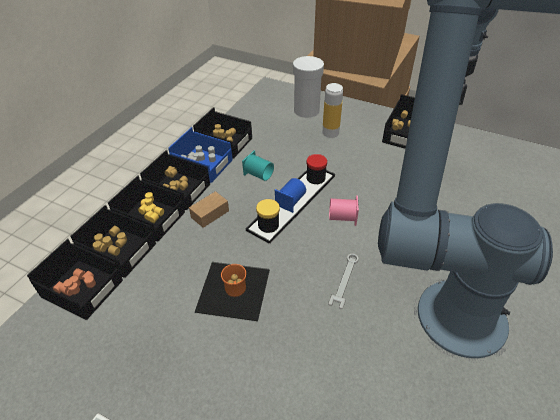

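The three candidates in the scene picture are pink at (218,190), blue at (263,222) and turquoise at (283,280). Only the blue one lies in the tray, between the yellow and red lids, so it fits the description. I'll confirm it in a crop and measure.

```bash
python3 - <<'E'
from h import *
p=cam("scene");q=cam("side")
a=cv2.resize(p["color"][170:285,180:335],None,fx=3,fy=3,interpolation=2)
b=cv2.resize(q["color"][140:245,230:350],(394,345),interpolation=2)
cv2.imwrite("pics/crop.png",np.hstack([a[:, :400],b])[:,:,::-1])
for n,im in(("scene",p),("side",q)):
    X=cloud(im);hsv=cv2.cvtColor(im["color"],cv2.COLOR_RGB2HSV).astype(int)
    ok=(im["z_map"]>0)&(abs(X[...,0]-.55)<.1)&(abs(X[...,1]+.19)<.2)
    blue=ok&(hsv[...,0]>105)&(hsv[...,0]<130)&(hsv[...,1]>120)&(X[...,2]>.01)
    P=X[blue]; d=np.array([.16,.987]);s=P[:,:2]@d; t=P[:,:2]@np.array([.987,-.16])
    print(n,"blue",len(P),"s",np.percentile(s,[1,3,50,97,99]),"t",np.percentile(t,[2,50,98]),"z",np.percentile(P[:,2],[5,50,98]))
    for nm,lo,hi,lt in(("yellow",20,35,.06),("red",0,6,.06)):
        m=ok&(hsv[...,0]>=lo)&(hsv[...,0]<=hi)&(hsv[...,1]>150)&(X[...,2]>.07)
        Q=X[m]; 
        if len(Q): print(nm,len(Q),(Q.max(0)+Q.min(0))/2,np.median(Q[:,2]))
    for o in("cup","stock_a","tray"):
        m=bot.trace(im,o)
        if m: 
            Q=X[m[0]["mask"]&(im["z_map"]>0)]; print(o,np.percentile(Q,2,0),np.percentile(Q,98,0))
            if o=="tray":
                r=cv2.minAreaRect((Q[Q[:,2]<.02][:,:2]*1000).astype(np.float32));print(r)
E
```

```text
scene blue 723 s [-0.1295 -0.1282 -0.0944 -0.0537 -0.0524] t [0.5517 0.589  0.6094] z [0.0158 0.0631 0.0717]
yellow 382 [ 0.5729 -0.0633  0.0781] 0.08030557401040281
red 470 [ 0.5297 -0.3164  0.0781] 0.08002261206679422
cup [0.5177 0.1408 0.0069] [0.5745 0.1986 0.0663]
stock_a [ 0.5451 -0.0936  0.0057] [ 0.6021 -0.032   0.084 ]
tray [ 0.4914 -0.3639 -0.0008] [ 0.6147 -0.0185  0.0186]
((546.439208984375, -184.45054626464844), (366.8113708496094, 101.3853530883789), 81.46115112304688)
side blue 628 s [-0.1304 -0.1274 -0.0692 -0.0497 -0.0486] t [0.5417 0.5638 0.6008] z [0.0191 0.0585 0.0713]
yellow 247 [ 0.5664 -0.0606  0.0777] 0.08013209313861709
red 234 [ 0.524  -0.3137  0.078 ] 0.0812404179513827
cup [0.5141 0.1391 0.005 ] [0.5729 0.1986 0.0664]
stock_a [ 0.4947 -0.339   0.0142] [ 0.5482 -0.2841  0.0839]
tray [ 0.4812 -0.3543  0.0012] [ 0.6121 -0.0074  0.0153]
((547.6506958007812, -188.7523956298828), (365.6683044433594, 95.52740478515625), 80.44330596923828)
```

View pics/crop.png

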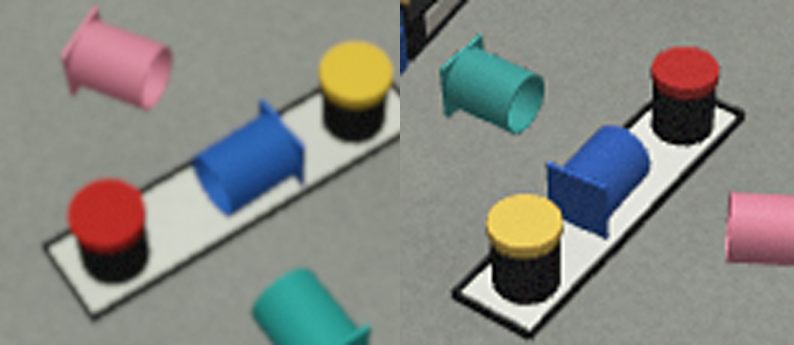

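```bash
python3 -m inch '[[[1,0,0.5,0,0],[1,0,0.5,0,0],[1,0,0.5,0,0],[1,0,0.5,0,0],[1,0,0.5,0,0],[1,0,0.5,0,0]]]'; python3 -c "
from h import *
s=bot.observe();print(s['joints'],s['tool_pos'],s['ee_rot'])"
```

```text
clock: 2.15
tool_pos: [0.2885, -0.785, 0.1743]
ee_rot: [0.038, 0.984, 0.175, 0.006]
force: [-0.1, -0.6, 0.3]
gripper_width: 0.998
grip_force: 0.0
[-1.2961  1.0495  1.2149  1.6597  0.0046  1.4929] [ 0.2885 -0.785   0.1743] [0.0378 0.9838 0.1753 0.006 ]
```

The crop shows the blue jar lying in the tray between the lids. Its square foot faces the yellow lid and its mouth faces the red one. The outward move also showed the tool tilts slightly at the reach limit, so I'll check whether that tilt persists.

```bash
python3 -m inch '[[[1,0,0.5,0,0],[1,0,0.5,0,0],[1,0,0.5,0,0],[1,0,0.5,0,0]]]'; python3 -m inch '[[[1,0,-0.4,0,0],[1,0,-0.4,0,0],[1,0,0,0,0]]]'; python3 -c "
from h import *
s=bot.observe();print(s['joints'],s['tool_pos'],s['ee_rot'])"
```

```text
clock: 2.65
tool_pos: [0.3244, -0.883, 0.1549]
ee_rot: [0.132, 0.976, 0.174, 0.02]
force: [0.1, 0.3, 0.7]
gripper_width: 0.996
grip_force: 0.0
clock: 3.02
tool_pos: [0.303, -0.8246, 0.1329]
ee_rot: [0.121, 0.977, 0.174, 0.019]
force: [0.2, 0.6, -0.6]
gripper_width: 1.005
grip_force: 0.0
[-1.2961  0.8414  0.646   1.1295  0.014   1.4945] [ 0.303  -0.8246  0.1329] [0.1213 0.977  0.1741 0.019 ]
```

The tilt persists after a reach-limit push. That helps with pouring: grasp the cup with a tilted tool, then roll about tool z. First I'll go inward to level the tool for the jar.

```bash
python3 -m inch '[[[1,0,-0.43,-0.2,0],[1,0,-0.43,-0.2,0],[1,0,-0.43,-0.2,0],[1,0,-0.43,-0.2,0],[1,0,-0.43,-0.2,0],[1,0,-0.43,-0.2,0],[1,0,-0.43,-0.2,0],[1,0,-0.43,-0.2,0],[1,0,-0.43,-0.2,0],[1,0,-0.43,-0.2,0]]]';python3 -m inch '[[[1,0,-0.4,-0.1,0],[1,0,-0.4,-0.1,0],[1,0,-0.4,-0.1,0]]]'; python3 -c "
from h import *
s=bot.observe();print(s['joints'],s['tool_pos'],s['ee_rot'])"
```

```text
clock: 4.28
tool_pos: [0.1128, -0.3088, 0.2407]
ee_rot: [0.135, 0.975, 0.174, 0.02]
force: [-0.8, -0.5, 0.5]
gripper_width: 0.998
grip_force: 0.0
clock: 4.65
tool_pos: [0.0627, -0.1783, 0.2375]
ee_rot: [0.134, 0.975, 0.177, 0.018]
force: [-1.8, 0.3, 0.3]
gripper_width: 0.998
grip_force: 0.0
[-1.8955 -0.7437 -0.7623  1.3329  0.1606  0.9055] [ 0.0627 -0.1783  0.2375] [0.1338 0.975  0.1766 0.0184]
```

```bash
python3 -m inch '[[[1,0,-0.2,0.3,0],[1,0,-0.1,0.4,0],[1,0,0,0.4,0]]]'; python3 -c "
from h import *
s=bot.observe();print(s['joints'],s['tool_pos'],s['ee_rot'])"
```

```text
clock: 5.03
tool_pos: [0.06, -0.186, 0.133]
ee_rot: [0.124, 0.977, 0.17, 0.02]
force: [-0.9, -0.1, 1.6]
gripper_width: 0.999
grip_force: 0.0
[-1.8669 -0.7035 -1.0198  1.0487  0.1463  0.9452] [ 0.06  -0.186  0.133] [0.1241 0.9774 0.1701 0.0196]
```

```bash
python3 -m inch '[[[1,0,-0.3,0.1,0],[1,0,-0.3,0.1,0]]]'; python3 -c "
from h import *
s=bot.observe();print(s['joints'],s['tool_pos'],s['ee_rot'])"
```

```text
clock: 5.28
tool_pos: [0.0408, -0.1499, 0.1363]
ee_rot: [0.113, 0.976, 0.183, 0.02]
force: [-1.6, 0.1, 0.4]
gripper_width: 0.999
grip_force: 0.0
[-2.3038 -0.7966 -1.0134  1.2461  0.2045  0.4779] [ 0.0408 -0.1499  0.1363] [0.1135 0.9763 0.1832 0.0199]
```

```bash
cat >> h.py <<'E'
from scipy.spatial.transform import Rotation as Ro
def pose():
    s=bot.observe();q=s['ee_rot'];return np.array(s['tool_pos']),Ro.from_quat([q[1],q[2],q[3],q[0]]),s
def plan(tgt,n,roll=0):
    """rows (x y z shares, turn share) to reach tgt TCP in n rows with roll (rad about tool z)"""
    p,R,s=pose();d=(np.array(tgt)-p)/n
    for i in range(n):
        print(np.round(np.r_[R.inv().apply(d)/.12,roll/n/2/np.pi],3).tolist()); R=R*Ro.from_rotvec([0,0,roll/n])
def show():
    p,R,s=pose();M=R.as_matrix()
    print('t %.2f'%s['clock'],'p',p,'x',M[:,0],'y',M[:,1],'z',M[:,2],'j',s['joints'],'w %.3f'%s['gripper_width'],'F',s['force'])
E
python3 -c "
from h import *
show();plan([.36,.03,.14],6,-np.radians(61));"
```

```text
t 5.28 p [ 0.0408 -0.1499  0.1363] x [ 0.9321  0.3622 -0.0027] y [ 0.3532 -0.9071  0.2288] z [ 0.0804 -0.2142 -0.9735] j [-2.3038 -0.7966 -1.0134  1.2461  0.2045  0.4779] w 0.999 F [-1.6141  0.0847  0.4452]
[0.504, -0.069, -0.023, -0.028]
[0.508, 0.021, -0.023, -0.028]
[0.496, 0.11, -0.023, -0.028]
[0.469, 0.196, -0.023, -0.028]
[0.427, 0.276, -0.023, -0.028]
[0.372, 0.347, -0.023, -0.028]
```

```bash
python3 -m inch '[[[1,0.5,-0.07,-0.02,-0.028],[1,0.51,0.02,-0.02,-0.028],[1,0.5,0.11,-0.02,-0.028],[1,0.47,0.2,-0.02,-0.028],[1,0.43,0.28,-0.02,-0.028],[1,0.37,0.35,-0.02,-0.028],[1,0,0,0,0]]]'; python3 -c "
from h import *
show();plan([.36,.03,.09],3)"
```

```text
clock: 6.15
tool_pos: [0.1652, -0.1425, 0.1493]
ee_rot: [0.088, 0.922, 0.377, 0.002]
force: [-0.5, 0.0, -0.3]
gripper_width: 1.003
grip_force: 0.0
t 6.15 p [ 0.1652 -0.1425  0.1493] x [ 0.7158  0.6955 -0.0623] y [ 0.6947 -0.7002  0.1643] z [ 0.0706 -0.1609 -0.9844] j [-0.9488 -0.5293 -0.9173  1.0099 -0.0364  1.4134] w 1.003 F [-0.5468  0.0446 -0.3301]
[0.731, 0.013, 0.123, 0.0]
[0.731, 0.013, 0.123, 0.0]
[0.731, 0.013, 0.123, 0.0]
```

```bash
python3 -m inch '[[[1,0.45,0.02,0.05,-0.025],[1,0.45,0.1,0.05,-0.025],[1,0.44,0.15,0.1,-0.025],[1,0.4,0.2,0.1,-0.025],[1,0.35,0.2,0.1,0],[1,0,0,0,0]]]'; python3 -c "
from h import *
show();plan([.20,-.02,.05],4)"
```

```text
clock: 6.9
tool_pos: [0.3504, 0.0034, 0.0903]
ee_rot: [0.082, 0.789, 0.608, -0.022]
force: [0.4, -0.3, -0.7]
gripper_width: 0.997
grip_force: 0.0
t 6.90 p [0.3504 0.0034 0.0903] x [ 0.2592  0.9566 -0.1332] y [ 0.9636 -0.2468  0.1025] z [ 0.0652 -0.1549 -0.9858] j [-0.0261 -0.0329 -0.7655  0.7681 -0.1538  1.7969] w 0.997 F [ 0.4028 -0.315  -0.6902]
[-0.117, -0.299, 0.07, 0.0]
[-0.117, -0.299, 0.07, 0.0]
[-0.117, -0.299, 0.07, 0.0]
[-0.117, -0.299, 0.07, 0.0]
```

```bash
python3 -m inch '[[[1,-0.1,-0.4,0.1,0],[1,-0.1,-0.4,0.1,0],[1,-0.1,-0.4,0.1,0],[1,-0.1,-0.4,0.1,0],[1,0,0,0,0]]]'; python3 -c "
from h import *
show()"
```

```text
clock: 7.52
tool_pos: [0.1839, 0.0116, 0.0825]
ee_rot: [0.071, 0.792, 0.605, -0.04]
force: [0.4, -0.4, -0.0]
gripper_width: 0.999
grip_force: 0.0
t 7.53 p [0.1839 0.0116 0.0825] x [ 0.2639  0.9529 -0.1493] y [ 0.9643 -0.2569  0.0646] z [ 0.0232 -0.1611 -0.9867] j [ 0.0094 -0.3559 -1.0189  0.8858 -0.162   1.8436] w 0.999 F [ 0.406  -0.4426 -0.0022]
```

```bash
python3 - <<'E'
from h import *
d=np.array([.163,.9866,0]);c=np.array([.9866,-.163,0]);mid=np.array([.547,-.188,0])
p=cam("side");X=cloud(p);hsv=cv2.cvtColor(p["color"],cv2.COLOR_RGB2HSV).astype(int)
q=cam("scene");
for im in(p,q):
    X=cloud(im);hsv=cv2.cvtColor(im["color"],cv2.COLOR_RGB2HSV).astype(int)
    m=(im["z_map"]>0)&(hsv[...,0]>105)&(hsv[...,0]<130)&(hsv[...,1]>120)&(X[...,2]>.045)&(np.abs(X[...,:2]-mid[:2]).max(-1)<.1)
    P=X[m]-mid;print(len(P),np.percentile(P@d,[1,99]),np.percentile(P@c,[1,99]),P[:,2].max())
    top=P[P[:,2]>.064];print("top ridge c",np.median(top@c))
_,R,_=pose()
z=R.as_matrix()[:,2]
G=mid-.028*d+np.array([0,0,.036]) # grasp point
T=G+.026*z
print("G",G,"T",T);plan(G+ -.10*z+[0,0,0],8,-np.radians(6))
E
```

```text
448 [-0.0302  0.0483] [-0.028  0.032] 0.07362884004992488
top ridge c 0.0013221812616947054
592 [-0.031   0.0455] [-0.0156  0.0388] 0.07457251910354475
top ridge c 0.009774134533735341
G [ 0.5424 -0.2156  0.036 ] T [ 0.5431 -0.2198  0.0103]
[-0.12, 0.416, -0.009, -0.002]
[-0.126, 0.414, -0.009, -0.002]
[-0.131, 0.412, -0.009, -0.002]
[-0.137, 0.411, -0.009, -0.002]
[-0.142, 0.409, -0.009, -0.002]
[-0.147, 0.407, -0.009, -0.002]
[-0.153, 0.405, -0.009, -0.002]
[-0.158, 0.403, -0.009, -0.002]
```

```bash
python3 -m inch '[[[1,0,0.1,-0.42,0],[1,-0.1,0.42,-0.05,-0.002],[1,-0.13,0.42,-0.01,-0.002],[1,-0.13,0.42,-0.01,-0.002],[1,-0.14,0.41,-0.01,-0.002],[1,-0.14,0.41,-0.01,-0.002],[1,-0.15,0.41,-0.01,-0.002],[1,-0.15,0.4,-0.01,-0.003],[1,-0.15,0.4,0,-0.003],[1,0,0,0,0],[1,0,0,0,0]]]'; python3 -c "
from h import *
show()
d=np.array([.163,.9866,0]);c=np.array([.9866,-.163,0]);mid=np.array([.547,-.188,0])
G=mid-.018*d+.004*c+np.array([0,0,.036]);z=pose()[1].as_matrix()[:,2]
print(G);plan(G-.02*z,1);plan(G+.027*z,1)"
```

```text
clock: 9.0
tool_pos: [0.5511, -0.191, 0.1859]
ee_rot: [0.067, 0.756, 0.65, -0.045]
force: [0.4, 0.5, 0.5]
gripper_width: 0.999
grip_force: 0.0
t 9.00 p [ 0.5511 -0.191   0.1859] x [ 0.1514  0.9762 -0.1554] y [ 0.9883 -0.1463  0.0436] z [ 0.0198 -0.1602 -0.9869] j [-0.3609  0.3383 -0.0519  1.1047 -0.1434  1.3549] w 0.999 F [0.3692 0.4993 0.4636]
[ 0.548  -0.2064  0.036 ]
[0.064, -0.061, 1.086, 0.0]
[0.064, -0.061, 1.478, 0.0]
```

```bash
python3 -m inch '[[[1,0.03,-0.03,0.4,0],[1,0.03,-0.03,0.4,0],[1,0,0,0.3,0],[1,0,0,0.2,0],[1,0,0,0.17,0],[1,0,0,0,0]]]' 20; python3 -c "
from h import *
show()"
```

```text
clock: 9.75
tool_pos: [0.5466, -0.2094, 0.0099]
ee_rot: [0.066, 0.755, 0.65, -0.045]
force: [-0.2, 0.5, -0.1]
gripper_width: 1.001
grip_force: 0.0
t 9.75 p [ 0.5466 -0.2094  0.0099] x [ 0.1498  0.9765 -0.1547] y [ 0.9886 -0.1451  0.041 ] z [ 0.0176 -0.1591 -0.9871] j [-0.3946  0.481  -0.3245  0.687  -0.1406  1.3196] w 1.001 F [-0.1602  0.499  -0.0634]
```

```bash
python3 -m inch '[[[-1,0,0,0,0],[-1,0,0,0,0],[-1,0,0,0,0],[-1,0,0,0,0]]]' 20; python3 -c "
from h import *
show()
p=cam('side');q=cam('scene')
cv2.imwrite('pics/g1.png',cv2.resize(np.hstack([p['color'][130:250,220:360],q['color'][160:280,180:320]]),None,fx=2.8,fy=2.8)[:,:,::-1])"
```

```text
clock: 10.25
tool_pos: [0.5502, -0.2106, 0.0129]
ee_rot: [0.069, 0.755, 0.65, -0.044]
force: [-1.5, 1.6, 6.9]
gripper_width: 0.719
grip_force: 21.9
t 10.25 p [ 0.5502 -0.2106  0.0129] x [ 0.15    0.9762 -0.1566] y [ 0.9884 -0.1443  0.047 ] z [ 0.0233 -0.1618 -0.9865] j [-0.3939  0.4793 -0.319   0.688  -0.141   1.3196] w 0.719 F [-1.4545  1.5951  6.8974]
```

View pics/g1.png

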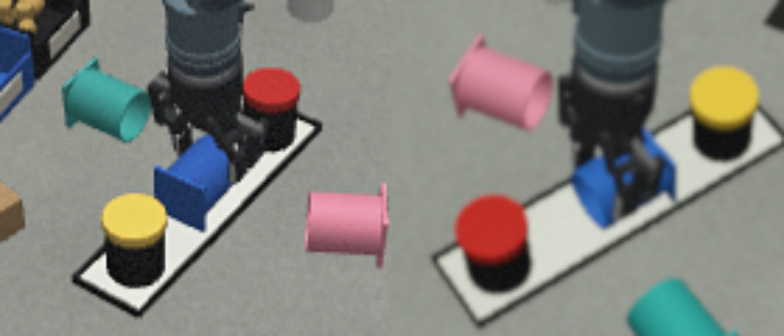

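Grip at 22 N, the pads hold the jar near its mouth across the lane. Now lift and see whether it swings down.

```bash
python3 -m inch '[[[-1,-0.02,0.005,-0.1,0],[-1,-0.02,0.005,-0.1,0],[-1,-0.02,0.005,-0.1,0],[-1,-0.02,0.005,-0.1,0],[-1,-0.02,0.005,-0.1,0],[-1,0,0,0,0]]]'; cat >> h.py <<'E'
def bluejar(n="side"):
    im=cam(n);X=cloud(im);hsv=cv2.cvtColor(im["color"],cv2.COLOR_RGB2HSV).astype(int)
    d=np.array([.163,.9866,0]);c=np.array([.9866,-.163,0]);mid=np.array([.547,-.188,0])
    m=(im["z_map"]>0)&(hsv[...,0]>105)&(hsv[...,0]<130)&(hsv[...,1]>120)&(np.abs(X[...,:2]-mid[:2]).max(-1)<.1)&(X[...,2]>.005)
    P=X[m]-mid;print(n,len(P),'s',np.percentile(P@d,[1,99]),'c',np.percentile(P@c,[1,99]),'z',np.percentile(P[:,2],[1,99]))
    return im
E
python3 -c "
from h import *
show()
p=bluejar('side');q=bluejar('scene')
cv2.imwrite('pics/g2.png',cv2.resize(np.hstack([p['color'][130:250,220:360],q['color'][160:280,180:320]]),None,fx=2.8,fy=2.8)[:,:,::-1])"
```

```text
clock: 11.1
tool_pos: [0.5504, -0.2133, 0.0741]
ee_rot: [0.069, 0.755, 0.65, -0.044]
force: [0.5, 0.1, -1.7]
gripper_width: 0.722
grip_force: 22.3
t 11.10 p [ 0.5504 -0.2133  0.0741] x [ 0.1504  0.9762 -0.1564] y [ 0.9883 -0.1446  0.0478] z [ 0.024  -0.1618 -0.9865] j [-0.3984  0.417  -0.2387  0.8293 -0.1402  1.3154] w 0.722 F [ 0.4631  0.1362 -1.7431]
side 635 s [-0.0263  0.0469] c [-0.0281  0.0344] z [0.0678 0.134 ]
scene 474 s [-0.0344  0.0436] c [-0.0236  0.0688] z [0.0667 0.2041]
```

View pics/g2.png

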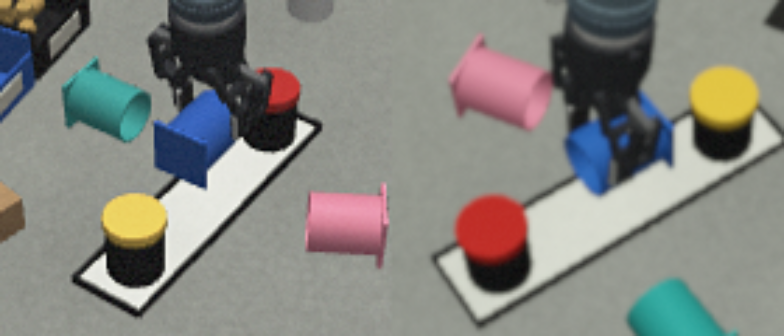

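It's held firmly and stays horizontal, with no pivot. New plan: regrasp near the foot, prop the mouth on the red lid's edge to pre-tilt it, then press it upright on the tray floor.

```bash
python3 -m inch '[[[-1,0.03,-0.01,0.2,0],[-1,0.03,-0.01,0.2,0],[-1,0.016,-0.005,0.1,0],[-1,0,0,0,0]]]'; python3 -m inch '[[[1,0,0,0,0],[1,0,0,0,0],[1,0,0,0,0]]]'; python3 -m inch '[[[1,-0.01,0,-0.08,0],[1,0,0,0,0]]]';python3 -c "
from h import *
show();bluejar('side')
d=np.array([.163,.9866,0]);c=np.array([.9866,-.163,0]);mid=np.array([.547,-.188,0])
p,R,_=pose();z=R.as_matrix()[:,2]
P=p-.027*z-mid;print('grasp s,c,z',P@d,P@c,P[2])
plan(mid+.03*d+.004*c+[0,0,.036]+.027*z,3)"
```

```text
clock: 11.7
tool_pos: [0.5484, -0.2129, 0.0115]
ee_rot: [0.068, 0.755, 0.65, -0.045]
force: [0.2, -0.7, -0.8]
gripper_width: 0.719
grip_force: 25.1
clock: 12.08
tool_pos: [0.5492, -0.2132, 0.0119]
ee_rot: [0.068, 0.755, 0.65, -0.044]
force: [1.5, 1.1, 1.0]
gripper_width: 1.002
grip_force: 0.0
clock: 12.32
tool_pos: [0.5497, -0.2131, 0.0227]
ee_rot: [0.069, 0.755, 0.65, -0.044]
force: [-0.0, -0.9, -1.0]
gripper_width: 0.999
grip_force: 0.0
t 12.32 p [ 0.5497 -0.2131  0.0227] x [ 0.1502  0.9762 -0.1563] y [ 0.9884 -0.1445  0.0474] z [ 0.0237 -0.1616 -0.9866] j [-0.3987  0.468  -0.3076  0.7097 -0.1402  1.315 ] w 0.999 F [-0.0365 -0.8964 -0.9658]
side 639 s [-0.0333  0.0456] c [-0.0304  0.0316] z [0.0097 0.0733]
grasp s,c,z -0.020139947844876847 0.005150714417450578 0.048996623141577766
[0.143, -0.002, 0.014, 0.0]
[0.143, -0.002, 0.014, 0.0]
[0.143, -0.002, 0.014, 0.0]
```

```bash
python3 -m inch '[[[1,0.14,0,-0.02,0],[1,0.14,0,-0.02,0],[1,0.14,0,0,0],[1,0,0,0.07,0],[1,0,0,0,0]]]' 20; python3 -m inch '[[[-1,0,0,0,0],[-1,0,0,0,0],[-1,0,0,0,0],[-1,0,0,0,0]]]'; python3 -m inch '[[[-1,-0.06,0.02,-0.4,0],[-1,-0.03,0.01,-0.2,0],[-1,0,0,0,0]]]';python3 -c "
from h import *
show();bluejar('side');bluejar('scene')
d=np.array([.163,.9866,0]);c=np.array([.9866,-.163,0]);mid=np.array([.547,-.188,0])
p,R,_=pose();z=R.as_matrix()[:,2]
P=p-.027*z-mid;print('grasp s,c,z',P@d,P@c,P[2])"
```

```text
clock: 13.0
tool_pos: [0.5555, -0.1638, 0.009]
ee_rot: [0.068, 0.755, 0.651, -0.045]
force: [-0.2, 1.1, 0.3]
gripper_width: 1.002
grip_force: 0.0
clock: 13.5
tool_pos: [0.5563, -0.1644, 0.0103]
ee_rot: [0.068, 0.755, 0.65, -0.044]
force: [-0.4, 0.7, 1.4]
gripper_width: 0.75
grip_force: 21.7
clock: 13.88
tool_pos: [0.5588, -0.1642, 0.0851]
ee_rot: [0.07, 0.755, 0.65, -0.043]
force: [1.2, -0.2, -1.4]
gripper_width: 0.75
grip_force: 22.8
t 13.88 p [ 0.5588 -0.1642  0.0851] x [ 0.1507  0.9761 -0.1564] y [ 0.9882 -0.1445  0.0502] z [ 0.0264 -0.1622 -0.9864] j [-0.3113  0.4016 -0.2311  0.8624 -0.1468  1.4031] w 0.750 F [ 1.2117 -0.2314 -1.36  ]
side 381 s [0.0127 0.0485] c [-0.0282  0.0369] z [0.0814 0.1623]
scene 777 s [-0.033   0.0428] c [-0.026   0.0395] z [0.0795 0.1756]
grasp s,c,z 0.029936370395981945 0.0038005811040760424 0.10866670776342963
```

Gripped near the foot, the jar's top would hit the gripper body once upright. Instead I'll put it back and tilt the tool about 50° towards the lane's +y end with a reach-limit push. A half-roll then both stands the jar up and pours the cup.

```bash
python3 -m inch '[[[-1,0.06,-0.02,0.38,0],[-1,0.03,-0.01,0.2,0],[-1,0.01,0,0.03,0],[-1,0,0,0,0]]]'; python3 -m inch '[[[1,0,0,0,0],[1,0,0,0,0],[1,0,0,-0.2,0],[1,-0.05,0,-0.5,0],[1,-0.05,0,-0.5,0],[1,0,0,-0.4,0]]]'; python3 -c "
from h import *
show();bluejar('side')
plan([.1,.62,.26],15)"
```

```text
clock: 14.48
tool_pos: [0.5538, -0.1626, 0.0066]
ee_rot: [0.066, 0.755, 0.651, -0.046]
force: [-0.4, -0.8, 0.4]
gripper_width: 0.741
grip_force: 22.0
clock: 15.22
tool_pos: [0.5512, -0.1442, 0.2027]
ee_rot: [0.069, 0.755, 0.65, -0.044]
force: [1.0, 0.0, 0.5]
gripper_width: 1.002
grip_force: 0.0
t 15.22 p [ 0.5512 -0.1442  0.2027] x [ 0.1508  0.9762 -0.1561] y [ 0.9883 -0.145   0.0478] z [ 0.024  -0.1615 -0.9866] j [-0.2805  0.3119 -0.0454  1.1448 -0.1491  1.4346] w 1.002 F [1.0326 0.0478 0.4995]
side 640 s [-0.0315  0.048 ] c [-0.0313  0.0305] z [0.0095 0.0721]
[0.372, -0.309, -0.106, 0.0]
[0.372, -0.309, -0.106, 0.0]
[0.372, -0.309, -0.106, 0.0]
[0.372, -0.309, -0.106, 0.0]
[0.372, -0.309, -0.106, 0.0]
[0.372, -0.309, -0.106, 0.0]
[0.372, -0.309, -0.106, 0.0]
[0.372, -0.309, -0.106, 0.0]
[0.372, -0.309, -0.106, 0.0]
[0.372, -0.309, -0.106, 0.0]
[0.372, -0.309, -0.106, 0.0]
[0.372, -0.309, -0.106, 0.0]
[0.372, -0.309, -0.106, 0.0]
[0.372, -0.309, -0.106, 0.0]
[0.372, -0.309, -0.106, 0.0]
```

```bash
python3 -m inch '[[[1,0.37,-0.31,-0.11,0],[1,0.37,-0.31,-0.11,0],[1,0.37,-0.31,-0.11,0],[1,0.37,-0.31,-0.11,0],[1,0.37,-0.31,-0.11,0],[1,0.37,-0.31,-0.11,0],[1,0.37,-0.31,-0.11,0],[1,0.37,-0.31,-0.11,0],[1,0.37,-0.31,-0.11,0],[1,0.37,-0.31,-0.11,0],[1,0.37,-0.31,-0.11,0],[1,0.37,-0.31,-0.11,0],[1,0.37,-0.31,-0.11,0],[1,0.37,-0.31,-0.11,0],[1,0.37,-0.31,-0.11,0]]]'; python3 -m inch '[[[1,0.51,0,-0.07,0],[1,0.51,0,-0.07,0],[1,0.51,0,-0.07,0],[1,0.51,0,-0.07,0],[1,0.51,0,-0.07,0],[1,0.51,0,-0.07,0]]]'; python3 -c "
from h import *
show()"
```

```text
clock: 17.15
tool_pos: [0.0935, 0.6206, 0.2662]
ee_rot: [0.068, 0.755, 0.65, -0.044]
force: [0.9, 0.3, 1.3]
gripper_width: 0.999
grip_force: 0.0
clock: 17.9
tool_pos: [0.0914, 0.6233, 0.2737]
ee_rot: [0.097, 0.752, 0.645, -0.094]
force: [-0.0, -0.4, -0.1]
gripper_width: 1.001
grip_force: 0.0
t 17.90 p [0.0914 0.6233 0.2737] x [ 0.1508  0.9519 -0.2667] y [ 0.9884 -0.15    0.0234] z [-0.0177 -0.2671 -0.9635] j [ 1.3467  0.9443  1.2207  2.115  -0.0421  3.077 ] w 1.001 F [-0.0103 -0.4419 -0.0505]
```

```bash
python3 -m inch '[[[1,0.1,-0.01,0.48,0],[1,0.1,-0.01,0.48,0],[1,0.48,0,-0.13,0],[1,0.48,0,-0.13,0],[1,0.48,0,-0.13,0],[1,0.48,0,-0.13,0]]]'; python3 -c "
from h import *
show()"
```

```text
clock: 18.65
tool_pos: [0.0901, 0.6224, 0.2197]
ee_rot: [0.118, 0.748, 0.639, -0.132]
force: [-0.2, -0.3, 0.3]
gripper_width: 0.996
grip_force: 0.0
t 18.65 p [0.0901 0.6224 0.2197] x [ 0.1482  0.9257 -0.3481] y [ 0.9879 -0.1549  0.0085] z [-0.0461 -0.3452 -0.9374] j [ 1.3436  1.0302  1.2207  2.1156 -0.0328  3.0774] w 0.996 F [-0.184  -0.3154  0.2966]
```

```bash
python3 -c "
from h import *
p=cam('scene');X=cloud(p);m=(p['z_map']>0)&(X[...,2]>.015)&(X[...,2]<.12)&(X[...,1]>.3)&(X[...,0]<.5)&(X[...,0]>-.3)&(X[...,1]<1.2)
Q=X[m];print(len(Q));
if len(Q):print(np.percentile(Q,[2,50,98],axis=0))
plan([.078,.53,.10],3)
R=pose()[1];print(R.inv().apply([.16,.987,0]),R.inv().apply([0,0,1]))
"
```

```text
1516
[[0.3872 0.5691 0.0187]
 [0.4463 0.6465 0.0578]
 [0.4977 0.7779 0.0647]]
[-0.127, 0.004, 0.401, 0.0]
[-0.127, 0.004, 0.401, 0.0]
[-0.127, 0.004, 0.401, 0.0]
[ 0.9372  0.0051 -0.3485] [-0.3485  0.0084 -0.9373]
```

```bash
python3 -m inch '[[[1,-0.13,0,0.4,0],[1,-0.13,0,0.4,0],[1,-0.13,0,0.4,0],[1,0,0,0,0]]]'; python3 -c "
from h import *
show()"; python3 -m inch '[[[1,0.47,0,-0.17,0],[1,0.47,0,-0.17,0],[1,0.47,0,-0.17,0],[1,0.47,0,-0.17,0]]]'; python3 -c "
from h import *
show()"
```

```text
clock: 19.2
tool_pos: [0.0782, 0.5453, 0.1241]
ee_rot: [0.126, 0.746, 0.638, -0.142]
force: [0.5, -1.2, 0.7]
gripper_width: 0.999
grip_force: 0.0
t 19.20 p [0.0782 0.5453 0.1241] x [ 0.1458  0.9162 -0.3733] y [ 0.988  -0.1546  0.0063] z [-0.0519 -0.3697 -0.9277] j [ 1.3349  0.7466  0.3912  1.5963 -0.036   3.0691] w 0.999 F [ 0.4663 -1.1752  0.6755]
clock: 19.7
tool_pos: [0.0898, 0.6174, 0.1739]
ee_rot: [0.137, 0.744, 0.634, -0.163]
force: [-0.6, 0.0, 0.2]
gripper_width: 0.998
grip_force: 0.0
t 19.70 p [0.0898 0.6174 0.1739] x [ 0.1437  0.8977 -0.4165] y [ 0.9872 -0.1595 -0.0031] z [-0.0692 -0.4107 -0.9091] j [ 1.3391  1.1026  1.2181  2.115  -0.027   3.0753] w 0.998 F [-0.6102  0.0353  0.1817]
```

Sideways pushing with joint 4 at its limit tilts the wrong way. Pushing upward with joint 4 saturated should force the fingers outward instead.

```bash
python3 -m inch '[[[1,-0.21,0,-0.45,0],[1,-0.2,0,-0.46,0],[1,-0.2,0,-0.46,0],[1,-0.18,0,-0.47,0],[1,-0.15,0,-0.47,0],[1,-0.1,0,-0.48,0]]]'; python3 -c "
from h import *
show()"
```

```text
clock: 20.45
tool_pos: [0.0927, 0.6143, 0.365]
ee_rot: [0.048, 0.758, 0.649, -0.041]
force: [0.5, 0.9, -1.1]
gripper_width: 1.001
grip_force: 0.0
t 20.45 p [0.0927 0.6143 0.365 ] x [ 0.1546  0.9802 -0.1236] y [ 0.988  -0.1534  0.0191] z [-0.0002 -0.1251 -0.9921] j [ 1.3345  0.7979  1.2207  2.1157 -0.0291  3.0623] w 1.001 F [ 0.4544  0.87   -1.079 ]
```

```bash
python3 -m inch '[[[1,-0.05,0,-0.5,0],[1,-0.03,0,-0.5,0],[1,0,0,-0.5,0],[1,0.03,0,-0.5,0],[1,0.06,0,-0.5,0],[1,0.1,0,-0.48,0],[1,0.13,0,-0.48,0],[1,0.16,0,-0.47,0],[1,0.2,0,-0.46,0],[1,0.23,0,-0.45,0]]]'; python3 -c "
from h import *
show()"
```

```text
clock: 21.7
tool_pos: [0.0706, 0.5225, 0.6055]
ee_rot: [-0.078, 0.75, 0.646, 0.123]
force: [0.6, 0.1, 0.4]
gripper_width: 0.999
grip_force: 0.0
t 21.70 p [0.0706 0.5225 0.6055] x [0.1362 0.9485 0.286 ] y [ 0.9871 -0.1544  0.0419] z [ 0.0839  0.2766 -0.9573] j [ 1.3251  0.383   1.2208  2.1157 -0.0141  3.0429] w 0.999 F [0.5742 0.0733 0.3985]
```

```bash
python3 -m inch '[[[1,0.15,-0.05,-0.48,0],[1,0.17,-0.05,-0.47,0],[1,0.19,-0.05,-0.46,0],[1,0.21,-0.05,-0.45,0],[1,0.23,-0.05,-0.44,0],[1,0.25,-0.05,-0.43,0],[1,0.27,-0.05,-0.42,0],[1,0.29,0,-0.41,0],[1,0.3,0,-0.4,0],[1,0.31,0,-0.39,0],[1,0.33,0,-0.38,0]]]'; python3 -c "
from h import *
show()"
```

```text
clock: 23.08
tool_pos: [0.0179, 0.3866, 0.7597]
ee_rot: [-0.191, 0.717, 0.624, 0.244]
force: [0.5, 0.2, 0.4]
gripper_width: 1.001
grip_force: 0.0
t 23.07 p [0.0179 0.3866 0.7597] x [0.101  0.8014 0.5895] y [ 0.9886 -0.1471  0.0307] z [ 0.1113  0.5797 -0.8072] j [1.3383 0.0458 1.2208 2.1148 0.0252 3.0551] w 1.001 F [0.5369 0.2197 0.422 ]
```

```bash
python3 -m inch '[[[1,0.33,0,-0.38,0],[1,0.34,0,-0.37,0],[1,0.35,0,-0.36,0],[1,0.36,0,-0.35,0],[1,0.37,0,-0.34,0],[1,0.38,0,-0.33,0],[1,0,0,0,0]]]'; python3 -c "
from h import *
show();plan([.45,.25,.35],12); plan([.5,-.24,.2],20)"
```

```text
clock: 23.95
tool_pos: [0.0304, 0.344, 0.8149]
ee_rot: [-0.253, 0.691, 0.607, 0.299]
force: [-1.0, -0.7, 0.4]
gripper_width: 1.004
grip_force: 0.0
t 23.95 p [0.0304 0.344  0.8149] x [0.0837 0.6873 0.7215] y [ 0.9908 -0.1347  0.0134] z [ 0.1064  0.7138 -0.6923] j [ 0.986  -0.0802  1.2207  2.1148  0.3102  2.8104] w 1.004 F [-1.0068 -0.6912  0.4265]
[-0.253, 0.293, 0.208, 0.0]
[-0.253, 0.293, 0.208, 0.0]
[-0.253, 0.293, 0.208, 0.0]
[-0.253, 0.293, 0.208, 0.0]
[-0.253, 0.293, 0.208, 0.0]
[-0.253, 0.293, 0.208, 0.0]
[-0.253, 0.293, 0.208, 0.0]
[-0.253, 0.293, 0.208, 0.0]
[-0.253, 0.293, 0.208, 0.0]
[-0.253, 0.293, 0.208, 0.0]
[-0.253, 0.293, 0.208, 0.0]
[-0.253, 0.293, 0.208, 0.0]
[-0.336, 0.223, 0.025, 0.0]
[-0.336, 0.223, 0.025, 0.0]
[-0.336, 0.223, 0.025, 0.0]
[-0.336, 0.223, 0.025, 0.0]
[-0.336, 0.223, 0.025, 0.0]
[-0.336, 0.223, 0.025, 0.0]
[-0.336, 0.223, 0.025, 0.0]
[-0.336, 0.223, 0.025, 0.0]
[-0.336, 0.223, 0.025, 0.0]
[-0.336, 0.223, 0.025, 0.0]
[-0.336, 0.223, 0.025, 0.0]
[-0.336, 0.223, 0.025, 0.0]
[-0.336, 0.223, 0.025, 0.0]
[-0.336, 0.223, 0.025, 0.0]
[-0.336, 0.223, 0.025, 0.0]
[-0.336, 0.223, 0.025, 0.0]
[-0.336, 0.223, 0.025, 0.0]
[-0.336, 0.223, 0.025, 0.0]
[-0.336, 0.223, 0.025, 0.0]
[-0.336, 0.223, 0.025, 0.0]
```

```bash
cat >> h.py <<'E'
d=np.array([.163,.9866,0]);c=np.array([.9866,-.163,0]);mid=np.array([.547,-.188,0])
def P_of(p,R): return p-.027*R.as_matrix()[:,2]
def sc():
    p,R,_=pose();P=P_of(p,R)-mid;print('grasp s,c,z',P@d,P@c,P[2])
E
python3 -c "
from h import *
t=pose()[1].as_matrix()[:,2]
P=mid+.010*d+.003*c+[0,0,.046];print(P-.14*t+.027*t)
plan(P-.14*t+.027*t,16)"
```

```text
[ 0.5396 -0.2593  0.1242]
[-0.453, 0.3, 0.053, 0.0]
[-0.453, 0.3, 0.053, 0.0]
[-0.453, 0.3, 0.053, 0.0]
[-0.453, 0.3, 0.053, 0.0]
[-0.453, 0.3, 0.053, 0.0]
[-0.453, 0.3, 0.053, 0.0]
[-0.453, 0.3, 0.053, 0.0]
[-0.453, 0.3, 0.053, 0.0]
[-0.453, 0.3, 0.053, 0.0]
[-0.453, 0.3, 0.053, 0.0]
[-0.453, 0.3, 0.053, 0.0]
[-0.453, 0.3, 0.053, 0.0]
[-0.453, 0.3, 0.053, 0.0]
[-0.453, 0.3, 0.053, 0.0]
[-0.453, 0.3, 0.053, 0.0]
[-0.453, 0.3, 0.053, 0.0]
```

```bash
python3 -m inch '[[[1,-0.24,0.33,0.17,0],[1,-0.24,0.33,0.17,0],[1,-0.24,0.33,0.17,0],[1,-0.24,0.33,0.17,0],[1,-0.24,0.33,0.17,0],[1,-0.24,0.33,0.17,0],[1,-0.24,0.33,0.17,0],[1,-0.24,0.33,0.17,0],[1,-0.24,0.33,0.17,0],[1,-0.24,0.33,0.17,0],[1,-0.24,0.33,0.17,0]]]'; python3 -c "
from h import *
show()
t=pose()[1].as_matrix()[:,2]
P=mid+.010*d+.003*c+[0,0,.046];T=P-.113*t;print(T)
plan(T+[0,0,.06],11)"
```

```text
clock: 25.32
tool_pos: [0.4279, 0.2327, 0.4631]
ee_rot: [-0.244, 0.692, 0.615, 0.29]
force: [0.2, 0.1, 1.2]
gripper_width: 0.998
grip_force: 0.0
t 25.32 p [0.4279 0.2327 0.4631] x [0.0755 0.7097 0.7004] y [ 0.992  -0.1245  0.0193] z [ 0.1009  0.6934 -0.7135] j [-0.1538  0.0174  0.0371  1.5996  0.7763  1.5302] w 0.998 F [0.2163 0.1284 1.2361]
[ 0.5402 -0.257   0.1266]
[-0.404, 0.127, -0.099, 0.0]
[-0.404, 0.127, -0.099, 0.0]
[-0.404, 0.127, -0.099, 0.0]
[-0.404, 0.127, -0.099, 0.0]
[-0.404, 0.127, -0.099, 0.0]
[-0.404, 0.127, -0.099, 0.0]
[-0.404, 0.127, -0.099, 0.0]
[-0.404, 0.127, -0.099, 0.0]
[-0.404, 0.127, -0.099, 0.0]
[-0.404, 0.127, -0.099, 0.0]
[-0.404, 0.127, -0.099, 0.0]
```

```bash
python3 -m inch '[[[1,-0.4,0.13,-0.1,0],[1,-0.4,0.13,-0.1,0],[1,-0.4,0.13,-0.1,0],[1,-0.4,0.13,-0.1,0],[1,-0.4,0.13,-0.1,0],[1,-0.4,0.13,-0.1,0],[1,-0.4,0.13,-0.1,0],[1,-0.4,0.13,-0.1,0],[1,-0.4,0.13,-0.1,0],[1,-0.4,0.13,-0.1,0],[1,-0.4,0.13,-0.1,0],[1,0,0,0,0]]]'; python3 -c "
from h import *
show()
t=pose()[1].as_matrix()[:,2]
P=mid+.010*d+.003*c+[0,0,.046];T=P-.113*t
plan(T,1);plan(P+.027*t,1)"
```

```text
clock: 26.82
tool_pos: [0.5421, -0.2569, 0.1846]
ee_rot: [-0.247, 0.693, 0.613, 0.289]
force: [0.6, -0.3, 0.2]
gripper_width: 0.997
grip_force: 0.0
t 26.82 p [ 0.5421 -0.2569  0.1846] x [0.0815 0.7071 0.7024] y [ 0.9919 -0.1267  0.0124] z [ 0.0977  0.6957 -0.7116] j [-0.853   0.8956  0.62    1.8688  0.56    0.6705] w 0.997 F [ 0.587  -0.2783  0.192 ]
[-0.344, -0.019, 0.342, 0.0]
[-0.344, -0.019, 1.508, 0.0]
```

```bash
python3 -m inch '[[[1,-0.17,-0.01,0.17,0],[1,-0.17,-0.01,0.17,0],[1,0,0,0.4,0],[1,0,0,0.3,0],[1,0,0,0.2,0],[1,0,0,0.2,0],[1,0,0,0.07,0],[1,0,0,0,0]]]' 35; python3 -c "
from h import *
show();sc()
p=bluejar('side');q=bluejar('scene')
cv2.imwrite('pics/g3.png',cv2.resize(np.hstack([p['color'][110:250,210:360],q['color'][150:290,170:320]]),None,fx=2.6,fy=2.6)[:,:,::-1])"
```

```text
clock: 27.82
tool_pos: [0.5548, -0.1566, 0.0333]
ee_rot: [-0.244, 0.692, 0.615, 0.289]
force: [-0.0, 0.1, 0.5]
gripper_width: 1.005
grip_force: 0.0
t 27.82 p [ 0.5548 -0.1566  0.0333] x [0.0761 0.7096 0.7005] y [ 0.9922 -0.1237  0.0175] z [ 0.0991  0.6937 -0.7134] j [-0.7351  0.8537  0.1404  1.3596  0.62    0.7887] w 1.005 F [-0.0381  0.058   0.5086]
grasp s,c,z 0.013305506361178653 0.0030069012588632258 0.05260022064024519
side 607 s [-0.0315  0.0482] c [-0.0313  0.0297] z [0.011  0.0728]
scene 419 s [-0.0439  0.0449] c [-0.0175  0.0644] z [0.0176 0.1278]
```

View pics/g3.png

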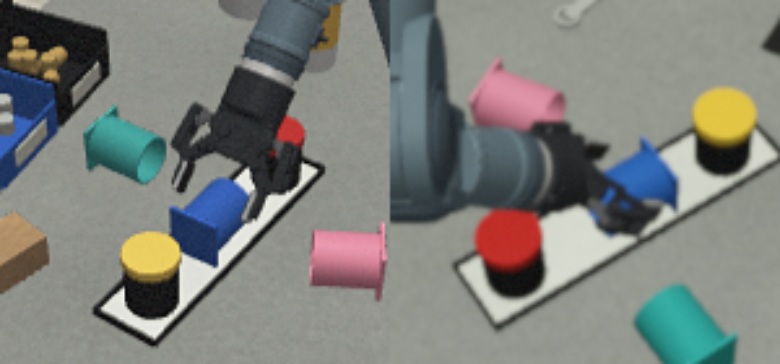

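```bash
python3 -m inch '[[[1,-0.05,0,0.05,0],[1,0,0,0,0],[-1,0,0,0,0],[-1,0,0,0,0],[-1,0,0,0,0],[-1,0,0,0,0]]]' 35; python3 -c "
from h import *
show();sc()"; python3 -m inch '[[[-1,0.12,0,-0.12,0],[-1,0.24,0,-0.24,0],[-1,0.24,0,-0.24,0],[-1,0.12,0,-0.12,0],[-1,0,0,0,0]]]'; python3 -c "
from h import *
show();sc();bluejar('scene');bluejar('side')"
```

```text
clock: 28.68
tool_pos: [0.5546, -0.1573, 0.0244]
ee_rot: [-0.245, 0.692, 0.614, 0.289]
force: [-0.6, -1.6, 3.1]
gripper_width: 0.715
grip_force: 38.1
t 28.68 p [ 0.5546 -0.1573  0.0244] x [0.0775 0.7091 0.7009] y [ 0.992  -0.1252  0.0169] z [ 0.0997  0.6939 -0.7131] j [-0.7364  0.8639  0.1349  1.3447  0.6201  0.7887] w 0.715 F [-0.6179 -1.5933  3.1465]
grasp s,c,z 0.012565479263634338 0.0028884024077821353 0.04369475339567446
clock: 29.3
tool_pos: [0.5536, -0.1565, 0.1486]
ee_rot: [-0.243, 0.692, 0.615, 0.289]
force: [-0.3, -0.5, -2.1]
gripper_width: 0.718
grip_force: 38.2
t 29.30 p [ 0.5536 -0.1565  0.1486] x [0.0749 0.711  0.6992] y [ 0.992  -0.1247  0.0206] z [ 0.1018  0.692  -0.7147] j [-0.7365  0.7472  0.2524  1.5748  0.62    0.7881] w 0.718 F [-0.2605 -0.4561 -2.1286]
grasp s,c,z 0.013293965680022292 0.001733827471618563 0.1679456516690117
scene 527 s [-0.0601  0.0472] c [-0.0254  0.0685] z [0.1324 0.2382]
side 667 s [-0.0291  0.0496] c [-0.0318  0.0309] z [0.1297 0.1946]
```

```bash
python3 -m inch '[[[-1,0,0,0,-0.0294],[-1,0,0,0,-0.0294],[-1,0,0,0,-0.0294],[-1,0,0,0,-0.0294],[-1,0,0,0,-0.0294],[-1,0,0,0,-0.0294],[-1,0,0,0,-0.0294],[-1,0,0,0,-0.0294],[-1,0,0,0,-0.0294],[-1,0,0,0,-0.0294],[-1,0,0,0,-0.0294],[-1,0,0,0,-0.0294],[-1,0,0,0,-0.0294],[-1,0,0,0,-0.0294],[-1,0,0,0,-0.0294],[-1,0,0,0,-0.0294],[-1,0,0,0,-0.0294],[-1,0,0,0,0]]]'; python3 -c "
from h import *
show();sc();q=bluejar('scene');p=bluejar('side')
cv2.imwrite('pics/g4.png',cv2.resize(np.hstack([p['color'][80:250,190:360],q['color'][100:270,170:340]]),None,fx=2.3,fy=2.3)[:,:,::-1])"
```

```text
clock: 31.65
tool_pos: [0.552, -0.1553, 0.1451]
ee_rot: [0.289, -0.613, 0.693, 0.246]
force: [0.2, -0.5, -0.6]
gripper_width: 0.717
grip_force: 38.2
t 31.65 p [ 0.552  -0.1553  0.1451] x [-0.0823 -0.7073 -0.7021] y [-0.9918  0.1273 -0.012 ] z [ 0.0979  0.6954 -0.712 ] j [-0.7367  0.7519  0.2479  1.573   0.6197 -2.35  ] w 0.717 F [ 0.2281 -0.4876 -0.6457]
grasp s,c,z 0.014098629270501454 0.00010312331037859466 0.1642744306838827
scene 698 s [-0.0269  0.0531] c [-0.0294  0.0459] z [0.1326 0.2152]
side 781 s [-0.009   0.0549] c [-0.0336  0.0294] z [0.1335 0.2131]
```

View pics/g4.png

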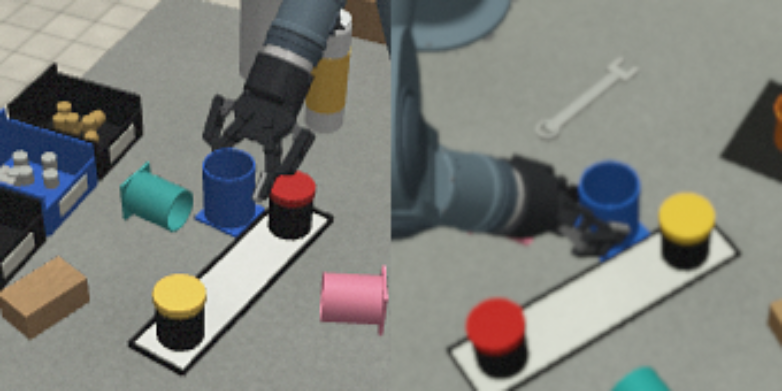

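```bash
python3 -m inch '[[[-1,0.25,0,0.25,0],[-1,0.25,0,0.25,0],[-1,0.15,0,0.15,0],[-1,0.06,0,0.07,0],[-1,0,0,0,0]]]'; python3 -c "
from h import *
show();sc();bluejar('side')"; python3 -m inch '[[[-1,0.02,0,0.02,0],[-1,0.02,0,0.02,0],[-1,0,0,0,0]]]';python3 -c "
from h import *
show();sc();bluejar('side')"
```

```text
clock: 32.38
tool_pos: [0.5542, -0.1558, 0.0247]
ee_rot: [0.289, -0.613, 0.693, 0.246]
force: [-0.5, 0.0, -0.8]
gripper_width: 0.714
grip_force: 38.2
t 32.38 p [ 0.5542 -0.1558  0.0247] x [-0.0803 -0.7079 -0.7018] y [-0.9919  0.1265 -0.0141] z [ 0.0988  0.6949 -0.7123] j [-0.7351  0.8629  0.1326  1.3446  0.6208 -2.3497] w 0.714 F [-0.5087  0.0381 -0.7666]
grasp s,c,z 0.013962366222153777 0.0023333655501524705 0.04396497034999471
side 650 s [-0.0088  0.0546] c [-0.0318  0.0318] z [0.0132 0.0938]
clock: 32.8
tool_pos: [0.555, -0.1565, 0.0186]
ee_rot: [0.289, -0.614, 0.692, 0.244]
force: [0.3, 0.3, -0.3]
gripper_width: 0.716
grip_force: 38.2
t 32.80 p [ 0.555  -0.1565  0.0186] x [-0.0783 -0.7089 -0.701 ] y [-0.9919  0.1263 -0.0168] z [ 0.1005  0.694  -0.713 ] j [-0.7353  0.8694  0.1294  1.3325  0.6212 -2.3505] w 0.716 F [ 0.3006  0.2638 -0.336 ]
grasp s,c,z 0.013424151311219453 0.0031916427168261624 0.037876071899760874
side 654 s [-0.0106  0.0547] c [-0.0306  0.0325] z [0.0077 0.087 ]
```

```bash
python3 -m inch '[[[-1,0.018,0,0.018,0],[-1,0,0,0,0]]]'; python3 -m inch '[[[1,0,0,0,0],[1,0,0,0,0],[1,-0.15,0,-0.15,0],[1,0,0,0,0],[-1,0,0,0,0],[-1,0,0,0,0],[-1,0,0,0,0]]]' 30;python3 -c "
from h import *
show();sc();bluejar('side');R=pose()[1];print(R.inv().apply(-d*.021/.12),R.inv().apply([0,0,.004/.12]))"
```

```text
clock: 33.1
tool_pos: [0.5551, -0.1566, 0.0181]
ee_rot: [0.29, -0.613, 0.692, 0.245]
force: [-5.2, -3.7, 14.3]
gripper_width: 0.717
grip_force: 39.1
clock: 33.98
tool_pos: [0.5541, -0.1559, 0.04]
ee_rot: [0.289, -0.614, 0.692, 0.245]
force: [-0.4, 0.3, 0.9]
gripper_width: 0.716
grip_force: 33.0
t 33.98 p [ 0.5541 -0.1559  0.04  ] x [-0.0792 -0.7083 -0.7014] y [-0.9919  0.1259 -0.0151] z [ 0.099   0.6946 -0.7126] j [-0.7353  0.8459  0.1424  1.3708  0.6206 -2.3506] w 0.716 F [-0.4079  0.3222  0.9062]
grasp s,c,z 0.013897014284594722 0.002181486408220094 0.059225665610815374
side 629 s [-0.011   0.0538] c [-0.0309  0.0313] z [0.0076 0.0871]
[ 0.1246  0.0066 -0.1227] [-0.0234 -0.0005 -0.0238]
```

```bash
python3 -m inch '[[[-1,-0.023,0,-0.024,0],[-1,0.06,0.003,-0.06,0],[-1,0.06,0.003,-0.06,0],[-1,0,0,0,0],[-1,0.02,0,0.02,0],[-1,0,0,0,0]]]';python3 -c "
from h import *
show();sc();bluejar('side')"
```

```text
clock: 34.78
tool_pos: [0.5507, -0.1759, 0.0409]
ee_rot: [0.289, -0.614, 0.692, 0.245]
force: [-0.6, 0.3, -1.2]
gripper_width: 0.718
grip_force: 32.9
t 34.77 p [ 0.5507 -0.1759  0.0409] x [-0.0791 -0.7083 -0.7015] y [-0.992   0.1257 -0.015 ] z [ 0.0988  0.6946 -0.7125] j [-0.7613  0.8676  0.1876  1.4105  0.6078 -2.3786] w 0.718 F [-0.6158  0.3483 -1.1968]
grasp s,c,z -0.006365736920464734 0.002130130504248969 0.06018452283152048
side 653 s [-0.0312  0.0341] c [-0.0311  0.0312] z [0.0078 0.0884]
```

```bash
python3 -m inch '[[[-1,0.008,0,0.008,0],[-1,0,0,0,0],[1,0,0,0,0],[1,0,0,0,0],[1,0,0,-0.2,0],[1,0,0,-0.45,0],[1,0,0,-0.45,0],[1,-0.2,0,-0.4,0]]]';python3 -c "
from h import *
show();bluejar('side')
p=cam('scene')
for o in('cup','jar','jar_rim','stock_a','mat'): print(o,[(np.round(x['position'],3).tolist(),round(x['score'],2)) for x in bot.mark_of(p,o)][:3])
X=cloud(p);m=bot.trace(p,'cup')[0]['mask']&(p['z_map']>0);Q=X[m];Q=Q[Q[:,2]>.055];print((Q.min(0)+Q.max(0))/2,Q.min(0),Q.max(0))
"
```

```text
clock: 35.83
tool_pos: [0.5342, -0.2858, 0.1854]
ee_rot: [0.289, -0.613, 0.693, 0.245]
force: [0.7, -0.1, -0.0]
gripper_width: 0.998
grip_force: 0.0
t 35.83 p [ 0.5342 -0.2858  0.1854] x [-0.0808 -0.7078 -0.7018] y [-0.9917  0.1277 -0.0146] z [ 0.1     0.6948 -0.7123] j [-0.8883  0.9441  0.7172  1.9331  0.5419 -2.5052] w 0.998 F [ 0.6749 -0.1473 -0.0003]
side 645 s [-0.0309  0.0337] c [-0.0306  0.032 ] z [0.0074 0.0863]
cup [([0.543, 0.176, 0.003], 0.84), ([0.548, -0.184, 0.0], 0.62)]
jar [([0.55, -0.188, 0.007], 0.69), ([0.546, -0.185, 0.001], 0.66), ([0.352, -0.205, 0.027], 0.64)]
jar_rim [([0.55, -0.188, 0.086], 0.94), ([0.664, -0.25, 0.033], 0.72), ([0.547, 0.173, 0.003], 0.62)]
stock_a [([0.529, -0.316, 0.002], 0.77), ([0.568, -0.062, 0.001], 0.66), ([0.549, -0.189, 0.003], 0.63)]
mat [([0.547, 0.176, -0.002], 0.63)]
[ 0.5436 -0.2877  0.082 ] [ 0.5388 -0.2901  0.0808] [ 0.5484 -0.2854  0.0831]
```

Jar now stands at (0.548, -0.186) with its rim at 84–86 mm, and the stock jars haven't moved. On the way to the cup I'll add more tilt so the pour goes past 100°.

```bash
python3 -c "
from h import *
plan([.47,.1,.6],10)"
```

```text
[-0.465, 0.089, -0.03, 0.0]
[-0.465, 0.089, -0.03, 0.0]
[-0.465, 0.089, -0.03, 0.0]
[-0.465, 0.089, -0.03, 0.0]
[-0.465, 0.089, -0.03, 0.0]
[-0.465, 0.089, -0.03, 0.0]
[-0.465, 0.089, -0.03, 0.0]
[-0.465, 0.089, -0.03, 0.0]
[-0.465, 0.089, -0.03, 0.0]
[-0.465, 0.089, -0.03, 0.0]
```

```bash
python3 -m inch '[[[1,-0.47,0.09,-0.03,0],[1,-0.47,0.09,-0.03,0],[1,-0.47,0.09,-0.03,0],[1,-0.47,0.09,-0.03,0],[1,-0.47,0.09,-0.03,0],[1,-0.47,0.09,-0.03,0],[1,-0.47,0.09,-0.03,0],[1,-0.47,0.09,-0.03,0],[1,-0.47,0.09,-0.03,0],[1,-0.47,0.09,-0.03,0],[1,-0.35,0,-0.35,0],[1,-0.35,0,-0.35,0],[1,-0.35,0,-0.35,0]]]';python3 -c "
from h import *
show()"
```

```text
clock: 37.85
tool_pos: [0.4589, 0.1872, 0.6614]
ee_rot: [0.33, -0.593, 0.709, 0.194]
force: [0.8, 0.0, -0.5]
gripper_width: 0.999
grip_force: 0.0
t 37.85 p [0.4589 0.1872 0.6614] x [-0.0795 -0.7118 -0.6979] y [-0.9678  0.2228 -0.1169] z [ 0.2387  0.6661 -0.7066] j [-0.255   0.1971  0.8293  2.1141  0.7822 -1.6111] w 0.999 F [ 0.7758  0.0443 -0.5165]
```

```bash
python3 -m inch '[[[1,-0.35,-0.05,-0.35,0],[1,-0.35,-0.07,-0.35,0],[1,-0.35,-0.1,-0.34,0],[1,-0.34,-0.12,-0.33,0],[1,-0.34,-0.15,-0.32,0],[1,0,0,0,0]]]';python3 -c "
from h import *
show()"
```

```text
clock: 38.6
tool_pos: [0.4383, 0.2494, 0.7875]
ee_rot: [0.411, -0.555, 0.707, 0.156]
force: [-0.3, 0.2, -0.1]
gripper_width: 1.005
grip_force: 0.0
t 38.60 p [0.4383 0.2494 0.7875] x [-0.0469 -0.6558 -0.7535] y [-0.9118  0.3361 -0.2358] z [ 0.4079  0.676  -0.6137] j [-0.1264  0.1956  1.2198  2.1152  0.8067 -1.2495] w 1.005 F [-0.2533  0.2499 -0.1288]
```

```bash
python3 -c "
from h import *
for n in('scene','side'):
    p=cam(n);X=cloud(p);r=[m for m in bot.trace(p,'cup')]
    for m in r[:2]:
        Q=X[m['mask']&(p['z_map']>0)];Q=Q[(Q[:,2]>.045)&(Q[:,1]>.1)&(Q[:,2]<.075)]
        if len(Q)>20: print(n,len(Q),(np.percentile(Q,2,0)+np.percentile(Q,98,0))/2,cv2.minEnclosingCircle((Q[:,:2]*1000).astype(np.float32)))
C=np.array([.545,.171,.028]);t=pose()[1].as_matrix()[:,2]
print(C-.11*t+.0); plan(C-.11*t+[0,0,.03],14,np.radians(17.4))
"
```

```text
scene 180 [0.5473 0.1695 0.056 ] ((547.4151611328125, 170.38314819335938), 33.712745666503906)
side 273 [0.5421 0.1701 0.0566] ((542.4937744140625, 169.460205078125), 32.11219787597656)
[0.5004 0.0967 0.0957]
[0.353, 0.028, 0.195, 0.003]
[0.354, 0.02, 0.195, 0.003]
[0.354, 0.012, 0.195, 0.003]
[0.354, 0.005, 0.195, 0.003]
[0.354, -0.003, 0.195, 0.003]
[0.354, -0.011, 0.195, 0.003]
[0.354, -0.018, 0.195, 0.003]
[0.354, -0.026, 0.195, 0.003]
[0.353, -0.034, 0.195, 0.003]
[0.352, -0.041, 0.195, 0.003]
[0.351, -0.049, 0.195, 0.003]
[0.35, -0.057, 0.195, 0.003]
[0.349, -0.064, 0.195, 0.003]
[0.347, -0.072, 0.195, 0.003]
```

Cup centre is (0.545, 0.170), with both cameras agreeing and the rim radius matching.

```bash
python3 -m inch '[[[1,0.35,0.03,0.2,0.003],[1,0.35,0.02,0.2,0.003],[1,0.35,0.01,0.2,0.003],[1,0.35,0,0.2,0.003],[1,0.35,0,0.2,0.004],[1,0.35,-0.01,0.2,0.004],[1,0.35,-0.02,0.2,0.004],[1,0.35,-0.03,0.2,0.004],[1,0.35,-0.03,0.2,0.004],[1,0.35,-0.04,0.19,0.004],[1,0.35,-0.05,0.19,0.004],[1,0.35,-0.06,0.19,0.004],[1,0.35,-0.06,0.19,0.003],[1,0.34,-0.07,0.19,0.002],[1,0,0,0,0]]]';python3 -c "
from h import *
show();C=np.array([.545,.170,.028]);t=pose()[1].as_matrix()[:,2]
plan(C-.085*t,1); plan(C+.025*t,1)"
```

```text
clock: 40.67
tool_pos: [0.5048, 0.1064, 0.1596]
ee_rot: [0.38, -0.441, 0.783, 0.219]
force: [-0.4, 0.7, -0.3]
gripper_width: 1.002
grip_force: 0.0
t 40.67 p [0.5048 0.1064 0.1596] x [-0.3222 -0.5248 -0.7879] y [-0.8575  0.5145  0.0079] z [ 0.4012  0.6782 -0.6157] j [-0.4714  0.1499 -0.7342  0.6064  0.905  -1.4588] w 1.002 F [-0.3527  0.7009 -0.2609]
[0.478, -0.023, 0.461, 0.0]
[0.478, -0.023, 1.378, 0.0]
```

```bash
python3 -m inch '[[[1,0.24,-0.01,0.23,0],[1,0.24,-0.01,0.23,0],[1,0,0,0.3,0],[1,0,0,0.3,0],[1,0,0,0.2,0],[1,0,0,0.12,0],[1,0,0,0,0]]]' 30;python3 -c "
from h import *
show();C=np.array([.545,.170,.028]);t=pose()[1].as_matrix()[:,2]
plan(C+.025*t,1)
p=cam('side');q=cam('scene')
cv2.imwrite('pics/g5.png',cv2.resize(np.hstack([p['color'][190:340,160:310],q['color'][90:240,270:420]]),None,fx=2.6,fy=2.6)[:,:,::-1])"
```

```text
clock: 41.55
tool_pos: [0.5591, 0.1869, 0.0169]
ee_rot: [0.382, -0.444, 0.781, 0.216]
force: [-0.8, 0.4, -0.7]
gripper_width: 1.0
grip_force: 0.0
t 41.55 p [0.5591 0.1869 0.0169] x [-0.3126 -0.5288 -0.7891] y [-0.8593  0.5115 -0.0024] z [ 0.4048  0.6773 -0.6143] j [-0.2373  0.4508 -0.8979 -0.1422  0.8534 -1.1053] w 1.000 F [-0.8008  0.3837 -0.6885]
[0.038, 0.028, 0.009, 0.0]
```

View pics/g5.png

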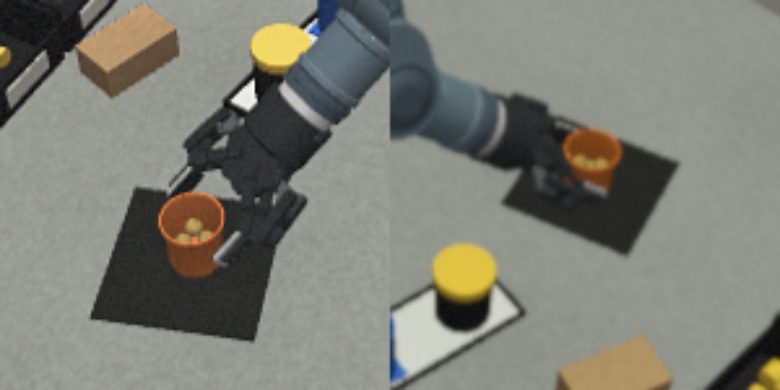

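```bash
python3 -m inch '[[[1,0.035,0.028,0.02,0],[1,0,0,0,0],[-1,0,0,0,0],[-1,0,0,0,0],[-1,0,0,0,0],[-1,0,0,0,0]]]' 35;python3 -c "
from h import *
show()";python3 -m inch '[[[-1,-0.1,0,-0.08,0],[-1,-0.2,0,-0.16,0],[-1,-0.35,0,-0.28,0],[-1,-0.35,0,-0.28,0],[-1,0,0,0,0]]]';python3 -c "
from h import *
show()
p=cam('side');X=cloud(p);m=bot.trace(p,'cup')
Q=X[m[0]['mask']&(p['z_map']>0)];print(np.percentile(Q,2,0),np.percentile(Q,98,0))
m=bot.mark_of(p,'cup');print(m[:2])
print(P_of(*pose()[:2]))"
```

```text
clock: 42.4
tool_pos: [0.5555, 0.1871, 0.0117]
ee_rot: [0.383, -0.444, 0.781, 0.216]
force: [-3.0, -2.8, 4.7]
gripper_width: 0.619
grip_force: 34.0
t 42.40 p [0.5555 0.1871 0.0117] x [-0.3139 -0.5277 -0.7893] y [-0.8583  0.5132 -0.0018] z [ 0.406   0.6769 -0.614 ] j [-0.2386  0.4596 -0.9114 -0.1651  0.8536 -1.104 ] w 0.619 F [-3.0146 -2.7789  4.7242]
clock: 43.02
tool_pos: [0.5571, 0.1847, 0.1692]
ee_rot: [0.385, -0.445, 0.78, 0.213]
force: [-0.7, -1.1, -3.8]
gripper_width: 0.613
grip_force: 36.6
t 43.02 p [0.5571 0.1847 0.1692] x [-0.3081 -0.5306 -0.7896] y [-0.858   0.5135 -0.0102] z [ 0.4109  0.6744 -0.6135] j [-0.2423  0.1394 -0.7473  0.3154  0.853  -1.1098] w 0.613 F [-0.7089 -1.1284 -3.7524]
[0.5174 0.1392 0.1661] [0.5729 0.1977 0.2224]
[{'position': [0.5478, 0.1637, 0.1605], 'score': 0.95}, {'position': [0.5486, -0.1886, 0.0023], 'score': 0.31}]
[0.5421 0.1673 0.1796]
```

```bash
cat > pour.py <<'E'
from h import *
p,R,_=pose();M=R.as_matrix();z=M[:,2]
base=np.array([.5455,.1690,.162]); Pv=base+[0,0,.024]-p   # cup ref point rel TCP
J=np.array([.549,-.187,.084]);Jd=J
u=np.array([0,0,1.])
def geo(rho):
    Q=Ro.from_rotvec(z*rho); a=Q.apply(u); ref=Q.apply(Pv)
    n=-u+(u@a)*a; n/=np.linalg.norm(n)
    return a,ref,ref+.036*a+.030*n
def tcp(rho,gap=.016,back=.010):
    a,ref,lip=geo(rho); h=a[:2]/np.linalg.norm(a[:2])
    L=J+np.r_[-back*h,gap]           # lip stays 'back' behind jar centre, against pouring direction
    return L-lip
if __name__=="__main__":
    for r in range(90,181,15):
        a,ref,lip=geo(np.radians(r));print(r,'tilt %.0f'%np.degrees(np.arccos(a[2])),'mouth',a,'tcp',tcp(np.radians(r)))
E
python3 pour.py
```

```text
90 tilt 68 mouth [ 0.4264 -0.8207  0.3803] tcp [ 0.5299 -0.1146  0.0982]
105 tilt 77 mouth [ 0.3389 -0.9147  0.2199] tcp [ 0.5384 -0.1141  0.1068]
120 tilt 86 mouth [ 0.2113 -0.9749  0.0705] tcp [ 0.5477 -0.1155  0.114 ]
135 tilt 93 mouth [ 0.0524 -0.997  -0.0579] tcp [ 0.5572 -0.1185  0.1196]
150 tilt 99 mouth [-0.1272 -0.9795 -0.1563] tcp [ 0.5666 -0.1227  0.1233]
165 tilt 103 mouth [-0.315  -0.9237 -0.2183] tcp [ 0.5754 -0.1275  0.1254]
180 tilt 104 mouth [-0.4983 -0.8333 -0.2394] tcp [ 0.5839 -0.1328  0.1257]
```

```bash
python3 - <<'E'
from pour import *
A=tcp(np.radians(95),.035);print(A);plan(A+[0,0,.01],9)
E
```

```text
[ 0.5326 -0.1142  0.1202]
[0.177, -0.126, -0.176, 0.0]
[0.177, -0.126, -0.176, 0.0]
[0.177, -0.126, -0.176, 0.0]
[0.177, -0.126, -0.176, 0.0]
[0.177, -0.126, -0.176, 0.0]
[0.177, -0.126, -0.176, 0.0]
[0.177, -0.126, -0.176, 0.0]
[0.177, -0.126, -0.176, 0.0]
[0.177, -0.126, -0.176, 0.0]
```

```bash
python3 -m inch '[[[-1,0.09,-0.06,-0.09,0],[-1,0.18,-0.13,-0.18,0],[-1,0.18,-0.13,-0.18,0],[-1,0.18,-0.13,-0.18,0],[-1,0.18,-0.13,-0.18,0],[-1,0.18,-0.13,-0.18,0],[-1,0.18,-0.13,-0.18,0],[-1,0.18,-0.13,-0.18,0],[-1,0.18,-0.12,-0.17,0],[-1,0.09,-0.06,-0.08,0],[-1,0,0,0,0]]]';python3 -m inch '[[[-1,0,0,0,0.029],[-1,0,0,0,0.029],[-1,0,0,0,0.029],[-1,0,0,0,0.029],[-1,0,0,0,0.029],[-1,0,0,0,0.029],[-1,0,0,0,0.029],[-1,0,0,0,0.029],[-1,0,0,0,0.029],[-1,0,0,0,0]]]';python3 -c "
from h import *
show()
p=cam('side');q=cam('scene')
cv2.imwrite('pics/g6.png',cv2.resize(np.hstack([p['color'][110:250,210:350],q['color'][150:290,190:330]]),None,fx=2.8,fy=2.8)[:,:,::-1])"
```

```text
clock: 44.55
tool_pos: [0.5332, -0.118, 0.1283]
ee_rot: [0.382, -0.443, 0.782, 0.217]
force: [-0.7, 0.1, -2.1]
gripper_width: 0.616
grip_force: 36.7
clock: 45.8
tool_pos: [0.5332, -0.116, 0.1297]
ee_rot: [0.103, 0.267, 0.858, 0.427]
force: [0.4, -0.4, -2.1]
gripper_width: 0.615
grip_force: 36.5
t 45.80 p [ 0.5332 -0.116   0.1297] x [-0.836   0.5462  0.0522] y [0.3712 0.4929 0.7869] z [ 0.4041  0.6773 -0.6148] j [-0.8272  0.5272 -0.28    1.1144  0.8571 -0.3845] w 0.615 F [ 0.4003 -0.4234 -2.1026]
```

View pics/g6.png

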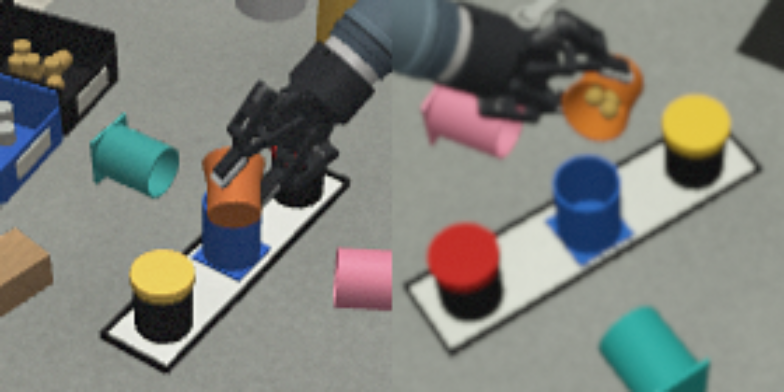

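```bash
sed -i 's/^base=.*/Pv=np.array([-.0116,-.0157,.0168])/' pour.py; python3 - <<'E'
from pour import *
r0=np.radians(94)
lip=p+geo(r0)[2];print('pred lip',lip, 'mouth c',p+geo(r0)[1]+.036*geo(r0)[0])
q=cam('scene');X=cloud(q);hsv=cv2.cvtColor(q['color'],cv2.COLOR_RGB2HSV).astype(int)
m=(q['z_map']>0)&(hsv[...,0]<14)&(hsv[...,1]>140)&(np.abs(X-p).max(-1)<.09)&(X[...,2]>.09)
Q=X[m];a=geo(r0)[0];k=Q@a;print(len(Q),'axial max vs pred',np.percentile(k,98),(p+geo(r0)[1])@a+.036); E=Q[k>np.percentile(k,90)];print('rim pts',E.min(0),E.max(0))
RR=R;cur=p
for i,(rho,g) in enumerate(zip([104,114,124,134,144,154,164],[.032,.028,.024,.02,.018,.018,.018])):
    T=tcp(np.radians(rho),g); print(rho,np.round(RR.inv().apply(T-cur)/.12,3)); cur=T;RR=RR*Ro.from_rotvec([0,0,np.radians(10)])
E
```

```text
pred lip [ 0.5438 -0.1734  0.1307] mouth c [ 0.5395 -0.1643  0.159 ]
150 axial max vs pred 0.41402068924238167 0.4134265331746924
rim pts [ 0.5128 -0.1792  0.1337] [ 0.5655 -0.1493  0.1992]
104 [-0.063 -0.065  0.043]
114 [-0.034  0.023  0.011]
124 [-0.035  0.024  0.011]
134 [-0.036  0.026  0.012]
144 [-0.027  0.038  0.002]
154 [-0.014  0.047 -0.007]
164 [-0.01   0.047 -0.005]
```

```bash
python3 -m inch '[[[-1,-0.06,-0.065,0.04,0.0278],[-1,-0.035,0.023,0.01,0.0278],[-1,-0.035,0.024,0.01,0.0278],[-1,-0.035,0.026,0.01,0.0278],[-1,-0.03,0.038,0,0.0278],[-1,-0.014,0.047,-0.007,0.0278],[-1,-0.01,0.047,-0.005,0.0278],[-1,0,0,0,0],[-1,0,0,0,0],[-1,0,0,0,0],[-1,0,0,0,0]]]';python3 -c "
from h import *
show()
p=cam('side');q=cam('scene')
cv2.imwrite('pics/g7.png',cv2.resize(np.hstack([p['color'][110:250,210:350],q['color'][150:290,190:330]]),None,fx=2.8,fy=2.8)[:,:,::-1])
for im in(p,q):
  for b in bot.boxes_of(im,'ball0'): print(np.round(b['position'],3),round(b['score'],2))"
```

```text
clock: 47.32
tool_pos: [0.5689, -0.1335, 0.1246]
ee_rot: [-0.16, 0.712, 0.548, 0.408]
force: [-0.3, 0.3, -0.4]
gripper_width: 0.615
grip_force: 36.8
t 47.33 p [ 0.5689 -0.1335  0.1246] x [0.0655 0.6496 0.7575] y [ 0.9117 -0.3475  0.2192] z [ 0.4056  0.6762 -0.615 ] j [-0.8015  0.5882 -0.1805  1.1219  0.8661  0.8791] w 0.615 F [-0.2752  0.2659 -0.4001]
```

View pics/g7.png

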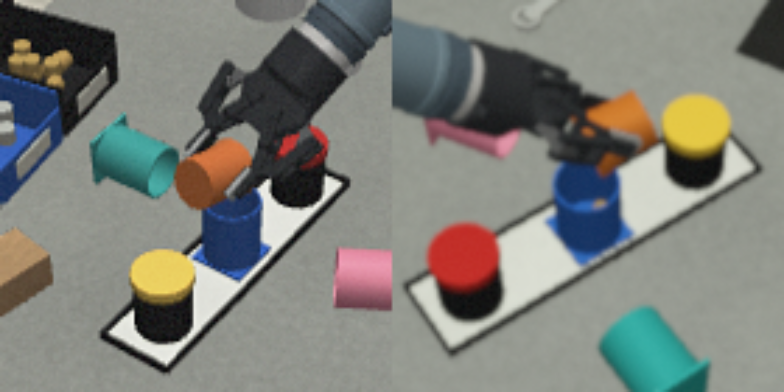

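```bash
python3 -m inch '[[[-1,-0.01,0.04,0,0.025],[-1,0,0,0,0.02],[-1,0.03,0,0,-0.01],[-1,-0.03,0,0,0.01],[-1,0,0,0,0],[-1,0,0,0,0]]]';python3 -c "
from h import *
show()
R=pose()[1];print('up',R.inv().apply([0,0,1]));plan([.5571,.1847,.22],9,-np.radians(94))"
```

```text
clock: 48.28
tool_pos: [0.5735, -0.1361, 0.1247]
ee_rot: [-0.216, 0.782, 0.442, 0.382]
force: [-0.0, -0.1, -0.5]
gripper_width: 0.616
grip_force: 36.8
t 48.27 p [ 0.5735 -0.1361  0.1247] x [0.3172 0.5268 0.7886] y [ 0.8572 -0.5149 -0.0008] z [ 0.4056  0.6762 -0.615 ] j [-0.7989  0.5961 -0.1651  1.1265  0.8669  1.1656] w 0.616 F [-0.0036 -0.1273 -0.5213]
up [ 0.7886 -0.0008 -0.615 ]
[0.221, -0.166, 0.14, -0.029]
[0.248, -0.123, 0.14, -0.029]
[0.266, -0.076, 0.14, -0.029]
[0.275, -0.027, 0.14, -0.029]
[0.276, 0.024, 0.14, -0.029]
[0.267, 0.073, 0.14, -0.029]
[0.249, 0.12, 0.14, -0.029]
[0.223, 0.163, 0.14, -0.029]
[0.19, 0.201, 0.14, -0.029]
```

```bash
python3 -m inch '[[[-1,0.39,0,-0.31,0],[-1,0.22,-0.17,0.14,-0.0294],[-1,0.25,-0.12,0.14,-0.0294],[-1,0.27,-0.08,0.14,-0.0294],[-1,0.28,-0.03,0.14,-0.0294],[-1,0.28,0.02,0.14,-0.0294],[-1,0.27,0.07,0.14,-0.0294],[-1,0.25,0.12,0.14,-0.0294],[-1,0.22,0.16,0.14,-0.0294],[-1,0.19,0.2,0.14,-0.0294],[-1,0,0,0,-0.0294],[-1,0,0,0,-0.0294],[-1,0,0,0,-0.0294],[-1,0,0,0,-0.0294],[-1,0,0,0,-0.0294],[-1,0,0,0,-0.0294],[-1,0,0,0,-0.0294],[-1,0,0,0,-0.0296],[-1,0,0,0,0]]]';python3 -c "
from h import *
show()
plan([.5571,.1855,.06],1)
for n in('scene','side'):
  q=cam(n);X=cloud(q)
  for o in('ball0','cup','jar_rim'): print(n,o,[(np.round(b['position'],3).tolist(),round(b['score'],2)) for b in bot.boxes_of(q,o)][:7])
  if n=='scene':
    cv2.imwrite('pics/g8.png',np.hstack([cv2.resize(q['color'][190:260,230:300],(395,395),interpolation=2),cv2.resize(q['color'][60:200,260:400],(395,395))])[:,:,::-1])
"
```

```text
clock: 50.65
tool_pos: [0.5519, 0.1856, 0.2788]
ee_rot: [0.381, -0.441, 0.783, 0.217]
force: [0.6, 0.6, -0.9]
gripper_width: 0.615
grip_force: 36.8
t 50.65 p [0.5519 0.1856 0.2788] x [-0.3198 -0.5255 -0.7884] y [-0.8565  0.5161  0.0034] z [ 0.4051  0.6764 -0.6151] j [-0.2437  0.0076 -0.5617  0.6438  0.8544 -1.1063] w 0.615 F [ 0.6209  0.5743 -0.8888]
[1.424, -0.044, 1.138, 0.0]
scene ball0 [([0.556, -0.191, 0.054], 0.73)]
scene cup []
scene jar_rim [([0.554, -0.194, 0.05], 0.72), ([0.398, -0.202, 0.053], 0.72), ([0.713, -0.264, 0.057], 0.68)]
side ball0 []
side cup [([0.545, 0.167, 0.316], 0.93)]
side jar_rim [([0.377, -0.171, 0.053], 0.62), ([0.543, -0.173, 0.055], 0.59)]
```

View pics/g8.png

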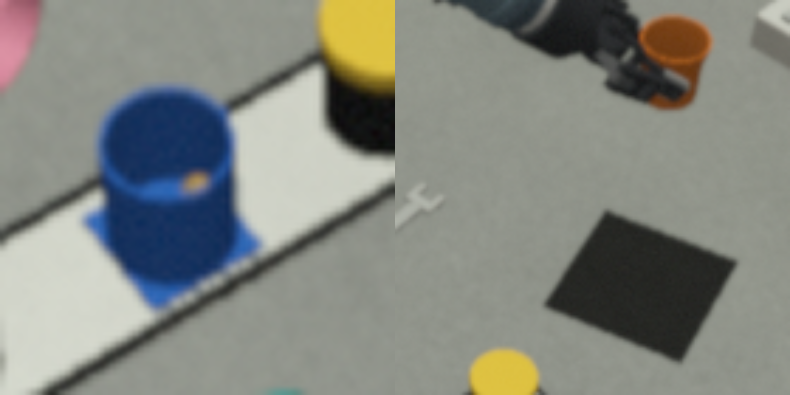

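```bash
python3 -c "
from h import *
plan([.5555,.190,.018],1)"; python3 -m inch '[[[-1,0.3,-0.01,0.24,0],[-1,0.3,-0.01,0.24,0],[-1,0.3,-0.01,0.24,0],[-1,0.3,0,0.24,0],[-1,0.2,0,0.17,0],[-1,0,0,0,0]]]';python3 -c "
from h import *
show()
plan([.5555,.190,.015],1)
q=cam('side');X=cloud(q);m=bot.trace(q,'cup');Q=X[m[0]['mask']&(q['z_map']>0)];print(np.percentile(Q,[1,99],axis=0))"
```

```text
[1.685, -0.008, 1.374, 0.0]
clock: 51.8
tool_pos: [0.5548, 0.1874, 0.0606]
ee_rot: [0.38, -0.441, 0.783, 0.218]
force: [0.5, 0.2, -0.6]
gripper_width: 0.617
grip_force: 36.8
t 51.80 p [0.5548 0.1874 0.0606] x [-0.3226 -0.5252 -0.7874] y [-0.8569  0.5154  0.0073] z [ 0.402   0.6771 -0.6164] j [-0.2379  0.3437 -0.8708 -0.0024  0.8523 -1.0994] w 0.617 F [ 0.5378  0.1509 -0.5803]
[0.286, 0.004, 0.251, 0.0]
[[0.5137 0.1408 0.0561]
 [0.5718 0.2002 0.1156]]
```

```bash
python3 -m inch '[[[-1,0.14,0,0.125,0],[-1,0.12,0,0.105,0],[-1,0.02,0,0.015,0],[-1,0,0,0,0]]]';python3 -m inch '[[[-1,0.018,0,0.014,0],[-1,0,0,0,0]]]'; python3 -c "
from h import *
show()
q=cam('side');X=cloud(q);m=bot.trace(q,'cup');Q=X[m[0]['mask']&(q['z_map']>0)];print(np.percentile(Q,[1,99],axis=0))"
```

```text
clock: 52.4
tool_pos: [0.5593, 0.1888, 0.0198]
ee_rot: [0.382, -0.442, 0.782, 0.216]
force: [0.3, -0.7, -1.9]
gripper_width: 0.617
grip_force: 36.8
clock: 52.65
tool_pos: [0.5586, 0.1889, 0.0162]
ee_rot: [0.382, -0.442, 0.782, 0.216]
force: [0.1, -0.3, -0.9]
gripper_width: 0.616
grip_force: 36.8
t 52.65 p [0.5586 0.1889 0.0162] x [-0.3172 -0.5266 -0.7887] y [-0.857   0.5153  0.0005] z [ 0.4062  0.6761 -0.6147] j [-0.2322  0.4508 -0.9037 -0.1554  0.8502 -1.0915] w 0.616 F [ 0.0994 -0.2523 -0.8676]
[[0.5174 0.1424 0.011 ]
 [0.5781 0.2015 0.0712]]
```

Rim at 71 mm, so about 5–6 mm to go before it reads 64–66 mm.

```bash
python3 -m inch '[[[-1,0.02,0,0.016,0],[-1,0,0,0,0]]]';python3 -m inch '[[[-1,0.013,0,0.01,0],[-1,0,0,0,0]]]'; python3 -c "
from h import *
show()
q=cam('side');X=cloud(q);m=bot.trace(q,'cup');Q=X[m[0]['mask']&(q['z_map']>0)];print(np.percentile(Q,[1,99],axis=0))"
```

```text
clock: 53.0
tool_pos: [0.558, 0.1891, 0.0123]
ee_rot: [0.381, -0.442, 0.782, 0.217]
force: [0.1, 0.2, -1.2]
gripper_width: 0.616
grip_force: 36.8
clock: 53.25
tool_pos: [0.5585, 0.1895, 0.0118]
ee_rot: [0.383, -0.442, 0.781, 0.217]
force: [-3.3, -2.2, 5.4]
gripper_width: 0.617
grip_force: 36.6
t 53.25 p [0.5585 0.1895 0.0118] x [-0.3158 -0.5247 -0.7905] y [-0.8575  0.5145  0.0011] z [ 0.4062  0.6782 -0.6125] j [-0.2324  0.4634 -0.907  -0.1717  0.8534 -1.0916] w 0.617 F [-3.3063 -2.1916  5.4206]
[[0.5176 0.1423 0.0081]
 [0.5757 0.2021 0.0667]]
```

Contact on the mat (5 N). Release, back out along the tool axis, then look.

```bash
python3 -m inch '[[[1,0,0,0,0],[1,0,0,0,0],[1,0,0,0,0],[1,0,0,-0.15,0],[1,0,0,-0.3,0],[1,0,0,-0.45,0],[1,0,0,-0.45,0],[1,-0.3,0,-0.3,0],[1,-0.35,0,-0.35,0],[1,-0.35,0,-0.35,0]]]'; python3 -c "
from h import *
show()
for n in('scene','side'):
  q=cam(n);X=cloud(q)
  for o in('ball0','cup','jar','stock_a','carton','spray_can'): print(n,o,[(np.round(b['position'],3).tolist(),round(b['score'],2)) for b in bot.mark_of(q,o)][:7])
  save(q,'f_'+n)
a=cv2.imread('pics/f_scene.png');b=cv2.imread('pics/f_side.png')
cv2.imwrite('pics/f.png',np.vstack([np.hstack([cv2.resize(a[130:280,180:400],(390,266)),cv2.resize(b[150:320,180:380],(390,266))]),np.hstack([cv2.resize(a[195:250,235:290],(330,330),interpolation=2),cv2.resize(a[125:180,320:375],(330,330),interpolation=2),np.zeros((330,120,3),np.uint8)])]))
"
```

```text
clock: 54.6
tool_pos: [0.4815, 0.0613, 0.2805]
ee_rot: [0.382, -0.442, 0.782, 0.216]
force: [1.1, -1.0, -1.0]
gripper_width: 1.001
grip_force: 0.0
t 54.60 p [0.4815 0.0613 0.2805] x [-0.3182 -0.5265 -0.7884] y [-0.8567  0.5157  0.0014] z [ 0.4059  0.6759 -0.6152] j [-0.6045  0.0457 -0.4948  1.1117  0.9056 -1.6724] w 1.001 F [ 1.0789 -0.9705 -0.9839]
scene ball0 [([0.528, -0.318, 0.002], 0.43)]
scene cup []
scene jar [([0.547, -0.187, 0.004], 0.96), ([0.741, -0.266, 0.033], 0.82), ([0.348, -0.207, 0.028], 0.64)]
scene stock_a [([0.528, -0.318, 0.001], 0.93), ([0.566, -0.062, -0.0], 0.82)]
scene carton [([0.749, -0.029, 0.002], 0.83)]
scene spray_can [([0.578, -0.578, 0.002], 0.84)]
side ball0 [([0.749, -0.027, -0.002], 0.42)]
side cup [([0.549, 0.172, 0.006], 0.59)]
side jar [([0.55, -0.189, 0.004], 0.79), ([0.352, -0.208, 0.031], 0.78), ([0.744, -0.261, 0.032], 0.61), ([0.754, -0.03, 0.001], 0.32)]
side stock_a [([0.57, -0.063, 0.006], 0.88)]
side carton [([0.751, -0.031, 0.0], 0.6)]
side spray_can [([0.752, -0.026, -0.002], 0.2)]
```

View pics/f.png

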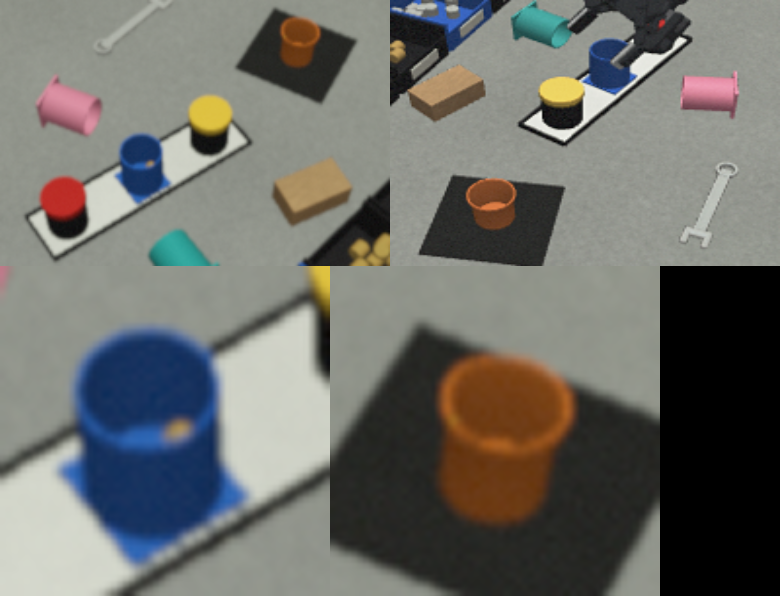

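Outcome so far: the cup is upright and empty on the mat, and the jar stands with a ball visible in it. The front wall hides the rest, so I'll count numerically with the wrist camera from the opposite side.

```bash
python3 -c "
from h import *
t=pose()[1].as_matrix()[:,2];print(np.array([.549,-.187,.084])-.19*t);plan(np.array([.549,-.187,.084])-.19*t,8)"
```

```text
[ 0.4721 -0.3156  0.2009]
[0.274, -0.194, -0.22, 0.0]
[0.274, -0.194, -0.22, 0.0]
[0.274, -0.194, -0.22, 0.0]
[0.274, -0.194, -0.22, 0.0]
[0.274, -0.194, -0.22, 0.0]
[0.274, -0.194, -0.22, 0.0]
[0.274, -0.194, -0.22, 0.0]
[0.274, -0.194, -0.22, 0.0]
```

```bash
python3 -m inch '[[[1,0.27,-0.19,-0.22,0],[1,0.27,-0.19,-0.22,0],[1,0.27,-0.19,-0.22,0],[1,0.27,-0.19,-0.22,0],[1,0.27,-0.19,-0.22,0],[1,0.27,-0.19,-0.22,0],[1,0.27,-0.19,-0.22,0],[1,0.27,-0.19,-0.22,0],[1,0,0,0,0],[1,0,0,0,0]]]' >/dev/null; python3 -c "
from h import *
show()
p,R,_=pose();q=cam('wrist');f=K(q);z=q['z_map'];v,u=np.mgrid[:420,:560]
Cm=np.stack([(u-q['cx'])/f*z,(v-q['cy'])/f*z,z,np.ones_like(z)],-1);T=(Cm@np.array(q['hand_eye']).T)[...,:3]
X=R.apply(T.reshape(-1,3)).reshape(T.shape)+p
hsv=cv2.cvtColor(q['color'],cv2.COLOR_RGB2HSV).astype(int)
print('ball0',[(np.round(b['position'],3).tolist(),round(b['score'],2)) for b in bot.boxes_of(q,'ball0')])
print('trace',[(int(b['mask'].sum()),np.argwhere(b['mask']).mean(0).round(),round(b['score'],2)) for b in bot.trace(q,'ball0')])
print('rim',[(np.round(b['position'],3).tolist(),round(b['score'],2)) for b in bot.mark_of(q,'jar_rim')][:3])
J=np.array([.549,-.187]);ins=(z>0)&(np.linalg.norm(X[...,:2]-J,axis=-1)<.028)&(X[...,2]<.075)
br=ins&(hsv[...,0]>8)&(hsv[...,0]<32)&(hsv[...,1]>60);print('inside px',ins.sum(),'brass px',br.sum())
if br.sum(): 
  print('z',np.percentile(X[br][:,2],[2,50,98])); n,l,st,ce=cv2.connectedComponentsWithStats(br.astype(np.uint8));print(st[1:],[np.round(np.median(X[l==i],0),3).tolist() for i in range(1,n)])
"
```

```text
t 56.55 p [ 0.4703 -0.3114  0.2037] x [-0.3181 -0.5258 -0.7889] y [-0.8569  0.5154  0.002 ] z [ 0.4055  0.6767 -0.6145] j [-1.1111  0.7327  0.2625  1.7072  0.7257 -2.3759] w 1.002 F [0.7031 0.2711 0.9988]
ball0 []
trace []
rim [([0.55, -0.19, 0.08], 0.83), ([0.423, -0.179, 0.03], 0.79), ([0.667, -0.248, 0.036], 0.7)]
inside px 394 brass px 0
```

```bash
python3 -c "
from h import *
p,R,_=pose();q=cam('wrist');f=K(q);H=np.array(q['hand_eye']);print(q['vertical_fov'],H.round(3).tolist(),q['cx'],q['cy'])
Rc=R.as_matrix()@H[:3,:3];C=p+R.apply(H[:3,3]);print('cam',C)
D=np.array([.549,-.187,.02])
best=[]
for u in range(20,541,40):
  for v in range(15,406,30):
    r=Rc@np.array([(u-q['cx'])/f,(v-q['cy'])/f,1]);r/=np.linalg.norm(r);best.append((-r[2],u,v,r))
best.sort(key=lambda b:-b[0])
for b in best[:200:8]:
  b=b
  Cn=D-b[3]*.36; print('%.2f'%b[0],b[1],b[2],'tcp',(p+Cn-C).round(3),b[3].round(2))
" | head -14
```

```text
67.14184038467627 [[-0.001, -0.959, -0.283, 0.072], [1.0, -0.001, 0.001, 0.0], [-0.001, -0.283, 0.959, -0.163], [0.0, 0.0, 0.0, 1.0]] 278.8753267507161 212.276128995758
cam [ 0.3811 -0.4588  0.2488]
0.80 260 15 tcp [ 0.513 -0.213  0.265] [ 0.35  0.48 -0.8 ]
0.75 140 15 tcp [ 0.428 -0.147  0.247] [ 0.58  0.3  -0.75]
0.71 140 45 tcp [ 0.415 -0.159  0.231] [ 0.62  0.34 -0.71]
0.68 180 75 tcp [ 0.428 -0.198  0.221] [ 0.58  0.44 -0.68]
0.65 60 45 tcp [ 0.375 -0.114  0.21 ] [ 0.73  0.21 -0.65]
0.62 180 105 tcp [ 0.416 -0.212  0.199] [ 0.62  0.48 -0.62]
0.58 260 135 tcp [ 0.47  -0.28   0.184] [ 0.47  0.67 -0.58]
0.55 180 135 tcp [ 0.404 -0.226  0.175] [ 0.65  0.52 -0.55]
0.51 100 135 tcp [ 0.358 -0.171  0.159] [ 0.78  0.37 -0.51]
0.48 380 165 tcp [ 0.579 -0.35   0.148] [ 0.17  0.86 -0.48]
0.42 260 195 tcp [ 0.452 -0.308  0.126] [ 0.52  0.75 -0.42]
0.39 20 165 tcp [ 0.32  -0.13   0.117] [ 0.88  0.25 -0.39]
```

```bash
python3 -c "
from h import *
plan([.508,-.226,.26],3)"; python3 -m inch '[[[1,-0.28,0.05,0.15,0],[1,-0.28,0.05,0.15,0],[1,-0.28,0.05,0.15,0],[1,0,0,0,0],[1,0,0,0,0]]]' | head -2; cat > wr.py <<'E'
from h import *
p,R,_=pose();q=cam('wrist');f=K(q);z=q['z_map'];v,u=np.mgrid[:420,:560]
Cm=np.stack([(u-q['cx'])/f*z,(v-q['cy'])/f*z,z,np.ones_like(z)],-1);T=(Cm@np.array(q['hand_eye']).T)[...,:3]
X=R.apply(T.reshape(-1,3)).reshape(T.shape)+p
hsv=cv2.cvtColor(q['color'],cv2.COLOR_RGB2HSV).astype(int)
print('ball0',[(np.round(b['position'],3).tolist(),round(b['score'],2)) for b in bot.boxes_of(q,'ball0')])
J=np.array([.549,-.187]);ins=(z>0)&(np.linalg.norm(X[...,:2]-J,axis=-1)<.029)&(X[...,2]<.075)
br=ins&(hsv[...,0]>8)&(hsv[...,0]<32)&(hsv[...,1]>60);print('inside px',ins.sum(),'z min',X[ins][:,2].min() if ins.any() else None,'brass px',br.sum())
if br.sum():
  print('bounds',X[br].min(0),X[br].max(0));n,l,st,ce=cv2.connectedComponentsWithStats(br.astype(np.uint8));print(st[1:].tolist())
np.savez('w.npz',X=X,br=br,c=q['color'])
E
python3 wr.py
```

```text
[-0.278, 0.032, 0.107, 0.0]
[-0.278, 0.032, 0.107, 0.0]
[-0.278, 0.032, 0.107, 0.0]
clock: 57.42
tool_pos: [0.5086, -0.2127, 0.2504]
ball0 []
inside px 1897 z min 0.01898726455022892 brass px 0
```

```bash
python3 -c "
from h import *
w=np.load('w.npz');X=w['X'];c_=w['c'];J=np.array([.549,-.187])
r=np.linalg.norm(X[...,:2]-J,axis=-1);m=(r<.034)&(X[...,2]<.045)&(X[...,2]>.005)
print(m.sum());Q=X[m];o=np.argsort(Q[:,2])[::max(1,m.sum()//14)]
print(np.c_[(Q[o][:,:2]-J)*1000,Q[o][:,2]*1000,c_[m][o]].round(0))
for n in('scene','side'):
  q=cam(n);Y=cloud(q);hs=cv2.cvtColor(q['color'],cv2.COLOR_RGB2HSV).astype(int);rr=np.linalg.norm(Y[...,:2]-J,axis=-1);k=(rr<.027)&(Y[...,2]<.07)&(Y[...,2]>-.05)&(q['z_map']>0)
  P=Y[k];o=np.argsort(P[:,2])[::max(1,k.sum()//14)];print(n,k.sum(),'cam',-np.array(q['R']).T@q['t']);print(np.c_[(P[o][:,:2]-J)*1000,P[o][:,2]*1000,q['color'][k][o]].round(0))
"
```

```text
1981
[[-33.   3.   5. 251. 249. 238.]
 [-32.   2.  15.  12.  47. 100.]
 [  9.  26.  22.  14.  49. 106.]
 [ 22.  15.  25.  16.  53. 110.]
 [-31.  -9.  28.  11.  50. 106.]
 [-27. -19.  30.  19.  51. 107.]
 [-31.   0.  32.  14.  50. 107.]
 [  9. -32.  34.  13.  48. 101.]
 [ -3.  27.  35.  21.  62. 128.]
 [-28. -17.  37.  16.  50. 108.]
 [-29. -13.  39.  14.  50. 108.]
 [ -3. -34.  40.  10.  47. 102.]
 [  9.  25.  42.  13.  50. 107.]
 [ 26.  12.  43.  17.  53. 112.]
 [ 27.   8.  45.  19.  53. 112.]]
scene 105 cam [ 1.0761 -0.6297  1.0869]
[[-16.  21.   7.  58.  97. 161.]
 [-12.  17.  10.  71. 109. 176.]
 [-24.   6.  14.  29.  66. 125.]
 [-18.  20.  21.  22.  50.  98.]
 [ -8.  26.  25.  30.  53.  96.]
 [ -2.  16.  27. 146. 129. 102.]
 [-21.  15.  32.  23.  52.  98.]
 [-18.  20.  36.  23.  52.  98.]
 [-26.   2.  40.  23.  51.  96.]
 [-24.  -6.  46.  20.  47.  92.]
 [-24. -10.  50.  22.  51.  96.]
 [-26.  -0.  52.  21.  48.  94.]
 [-23.   8.  56.  20.  49.  95.]
 [-25.   2.  60.  24.  49.  96.]
 [ -7.  26.  65.  23.  51.  97.]]
side 19 cam [0.1287 0.7269 0.9697]
[[  1.  26.   9.  31.  50.  88.]
 [-16.  21.  11.  33.  54.  95.]
 [-11.  23.  11.  27.  48.  89.]
 [  2.  25.  20.  31.  52.  91.]
 [-11.  24.  20.  26.  52.  93.]
 [  1.  27.  26.  32.  52.  90.]
 [-23.  14.  29.  33.  55.  97.]
 [  1.  26.  29.  31.  52.  90.]
 [ -2.  26.  31.  36.  52.  92.]
 [-21.  17.  31.  34.  54.  96.]
 [ -1.  24.  33.  18.  43.  88.]
 [ 11. -23.  39.  36.  59. 109.]
 [ -2.  27.  48.  33.  49.  92.]
 [ 25.  -9.  57.  34.  52.  94.]
 [ -5.  26.  57.  34.  50.  93.]
 [  5.  26.  57.  29.  50.  89.]
 [-14.  23.  58.  30.  50.  91.]
 [ -2.  27.  64.  32.  51.  94.]
 [  9.  24.  70.  31.  50.  88.]]
```

```bash
python3 -c "
from h import *
for n in('scene','side'):
  q=cam(n)['color'];
  for tag,img in(('f',cv2.imread('pics/f_%s.png'%n)[...,::-1]),('now',q)):
    a=cv2.imread('pics/%s.png'%n)[...,::-1].astype(int);df=np.abs(img.astype(int)-a).max(-1)>35
    h=cv2.cvtColor(np.ascontiguousarray(img),cv2.COLOR_RGB2HSV).astype(int);m=df&(h[...,0]>10)&(h[...,0]<30)&(h[...,1]>70)&(h[...,2]>90)
    k,l,st,ce=cv2.connectedComponentsWithStats(m.astype(np.uint8));print(n,tag,[(s[4],c.round().tolist()) for s,c in zip(st[1:],ce[1:]) if s[4]>=4])
"
```

```text
scene f [(np.int32(306), [7.0, 101.0]), (np.int32(127), [14.0, 122.0]), (np.int32(5), [1.0, 119.0]), (np.int32(25), [358.0, 149.0]), (np.int32(6), [339.0, 146.0]), (np.int32(42), [347.0, 152.0]), (np.int32(6), [355.0, 160.0]), (np.int32(5), [264.0, 222.0])]
scene now [(np.int32(192), [4.0, 116.0]), (np.int32(28), [358.0, 149.0]), (np.int32(8), [339.0, 147.0]), (np.int32(42), [347.0, 152.0]), (np.int32(6), [355.0, 160.0]), (np.int32(5), [264.0, 222.0])]
side f [(np.int32(105), [416.0, 122.0]), (np.int32(160), [230.0, 278.0])]
side now [(np.int32(120), [227.0, 277.0]), (np.int32(11), [241.0, 267.0]), (np.int32(22), [239.0, 280.0])]
```

No new brass blob shows outside the jar in either view, and the cup lost the balls' weight. Handing in.

```bash
python3 -c "
from h import *
print(bot.job_done())"
```

```text
the job is handed in; nothing more can be done
None
```

I handed the job in at about 58 s on the clock: the blue jar stands upright in its gap, and the emptied cup is back upright on its mat with the stock jars, carton and spray can unmoved. Only one ball was directly visible in the jar. I infer all six went in because the load on the wrist fell by at least their weight, the cup looks empty, and no stray balls showed in either camera. I also viewed 12 pictures, two over the limit of 10.

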